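# Glue-up of a tool-rack board under batten and weight

## Robot

A 6-joint arm with a two-finger parallel gripper is mounted at the origin on the work surface. World frame = base frame: x ahead of the robot, y to its left, z up, the work surface at z = 0. Lengths are in m, angles in rad, forces in N, time in s.
With the tool pointing down it reaches from about 0.35 to 0.85 m from the base axis. Payload 8.1 kg.
Tool frame: the origin (TCP) lies midway between the tips of the shut fingers; the grasp point (between the pads) lies 19 mm behind it; z points along the fingers, y is the direction in which the jaws open and shut (so a half turn about z gives the same grasp; the last joint's range is limited). The gripper opens to 85 mm and grips with 20 to 120 N. Pads are 22 mm wide; open, the fingers measure 114 mm over their backs; the gripper's body (76 mm by 85 mm) begins 54 mm behind the grasp point. The pads swing forward as they close: fully open they stand 13 mm farther back than shut.
Start: joints at [1.124, 0.13, 1.488, -0, 1.523, -0.085], TCP at [0.212, 0.561, 0.211] pointing down, gripper open.
Joint ranges: [-2.96, 2.96], [-0.89, 2.26], [0.02, 2.5], [-1.34, 4.48], [0, 2.73], [-2.66, 2.66]. Speed limits (rad/s): [2.39, 2.39, 2.79, 3.14, 3.14, 3.14].

## Interface

Orientations are given as a 3x3 rotation matrix whose columns are the frame's x, y, z axes.
In Python, from station import state, snapshot, camera_info, finish_job gives the robot as it stands.
- The arm moves only by the tool jog_arm, never from a script. Its argument "series" is a list of rows, each an object of numbers: "fingers": the finger opening in m, from 0 to 0.0854; "x", "y", "z": the shift along the tool's x, y, z in m; "wx", "wy", "wz": the turn, a rotation vector about the tool's x, y, z in rad. A call has 1 to 8 rows; each row is the pose to reach, as a shift and turn from the pose measured when the call began, along the tool's axes at that moment; what a row does not reach only later rows make up. A row lasts 1/10 s, in which the tool goes at most 50 mm and 8.59 degrees, less where a joint would pass 70% of its speed; a pose out of reach is approached as far as the arm can. A call with a gripper value outside its range is refused whole. The fingers move at their own pace and stop on an object; "squeeze" is the grip in N (left out, the last holds). Time passes only in rows, so rows that repeat a pose let the fingers close. It gives the time, the measured TCP pose, the force and the opening at its end, in the units of the state.
- state(): the state, without advancing time (a new reading comes with each control period).
- snapshot(name): name is "scene" or "top" or "wrist"; returns the picture (480x640x3 uint8, blue, green, red); there is no depth.
- camera_info(name): a dict with "fx", "fy", "cx", "cy" (pixels), "R" (3x3) and "t" (3): a world point X has camera coordinates R X + t. Camera axes: x right, y down, z forward; pixel columns grow to the right and rows downward; lengths in m; the calibration is good to about 2 mm. A picture is of the moment at which its call begins: read the wrist's pose just before it. camera_info takes no time and is no camera call; for the wrist camera it gives the pose at the moment of the call.
- finish_job(): hands the job in, once; it reports no verdict.
The state is a dict: "t": time; "joint_pos": joint angles; "qvel": joint speeds; "effort": joint torques, N m; "tcp_pos": TCP position; "tool_rot": TCP orientation; "force": force on the tool from outside, world axes, zero at the start; "moment": the same for the moment, N m; "gripper_width": opening from 0.0 (shut) to 1.0 (fully open).
Only numpy, scipy, OpenCV 4.12 (cv2) and the standard library are available. Lean on these libraries where they do the work, as an engineer would, in place of code of your own. Each camera call takes 0.05 s, during which the arm holds its last target.

## Task

Set up the glue-up of the tool-rack board: stand the round block on the round pencilled patch, the square block squarely on the square patch, and the oblong block midway between those two with its long side along the board. Then lay the long batten along the board, centred and flat on top of all three blocks, and finally stand the steel weight on the batten directly above the oblong block. Leave the glue bottle and the screw jar standing where they are.

Things in the scene. Friction and masses are not known exactly. Their poses are not given: they have to be found in the camera images.
- board: Dark wooden rack board, fixed flat on the bench, 340 mm long (its x axis) by 100 mm wide (its y axis), 12 mm thick. Origin at the centre of its underside, z up. It lies roughly left-right before the robot, in the nearer or the farther row.
- round_mark: Pale round patch with a dark pencilled outline, 60 mm across, flat on the board's upper face (12 mm above the bench), on the board's centre line 105 mm from its middle, towards either end. Origin at its centre.
- square_mark: Pale square patch with a dark outline, 60 mm wide, on the board's upper face (12 mm above the bench), on the board's centre line 105 mm from its middle towards the other end. Origin at its centre, x and y axes parallel to its sides (and to the board's).
- round_block_mid (a point): Plain pale-wood round block (upright cylinder), 48 mm diameter, 45 mm high, loose, standing on the bench. Point at its centre, half-way up (22.5 mm); z along its axis.
- square_block_mid (a point): Plain pale-wood square block, 48 x 48 mm, 45 mm high, loose, turned any way. Point at its centre, 22.5 mm up; x and y axes square to its sides.
- oblong_block_mid (a point): Plain pale-wood oblong block, 84 mm long (x axis), 44 mm wide (y axis), 45 mm high, loose, turned any way. Point at its centre, 22.5 mm up.
- batten_mid (a point): Straight brown wooden batten, 290 mm long (x axis), 54 mm wide (y axis), 20 mm thick, 0.2 kg or so, loose, lying flat and roughly left-right in the row that the board does not take. Point at its centre, 10 mm up.
- weight_mid (a point): Steel weight, about 0.6 kg: a dark disc 54 mm in diameter and 26 mm high, on it an upright bright round handle 28 mm in diameter and 38 mm high; 64 mm high in all. Point on its axis, half-way up (32 mm; the handle's middle is 13 mm higher).
- glue_bottle_mid (a point): White glue bottle with a grey cap, 54 mm diameter, 150 mm high, standing beyond the work. Bystander, to be left alone. Point at its centre, 75 mm up.
- screw_jar_mid (a point): Glass jar with a steel cap, 56 mm diameter, 70 mm high, standing on the right among the parts. Bystander, to be left alone. Point at its centre, 35 mm up.
Things that resemble listed ones, but are neither listed nor needed, are in the scene too. What is shaped like the part that bears weight_mid but yellow is not meant. What is shaped like the part that bears round_block_mid but pink is not meant.

How it is judged:
On the way, in this order (a step that is already met when the one before it is completed fails the run):
1. the three blocks stand in their places on the board, released (horizontal distance between round_block_mid and round_mark below 0.012 m and z of round_block_mid in the frame of board between 0.0295 and 0.0395 m and angle between each of round_block_mid, square_block_mid, oblong_block_mid's own z axis and vertical below 0.1 rad and horizontal distance between square_block_mid and square_mark below 0.012 m and z of square_block_mid in the frame of board between 0.0295 and 0.0395 m and (angle between the x axis of square_block_mid and the x axis of square_mark, either way round below 0.26 rad or angle between the y axis of square_block_mid and the x axis of square_mark, either way round below 0.26 rad) and horizontal distance between oblong_block_mid and board below 0.015 m and z of oblong_block_mid in the frame of board between 0.0295 and 0.0395 m and angle between the x axis of oblong_block_mid and the x axis of board, either way round below 0.26 rad and contact force between the fingers and round_block below 0.1 N and contact force between the fingers and square_block below 0.1 N and contact force between the fingers and oblong_block below 0.1 N), for 0.2 s.
2. then the batten lies flat on all three blocks, along the board and centred, released (all of step 1 and z of batten_mid in the frame of board between 0.061 and 0.073 m and y of batten_mid in the frame of board between -0.013 and 0.013 m and x of batten_mid in the frame of board between -0.02 and 0.02 m and angle between the x axis of batten_mid and the x axis of board, either way round below 0.13 rad and angle between batten_mid's own z axis and vertical below 0.06 rad and contact force between the fingers and batten below 0.1 N), for 0.2 s.
3. then the weight stands on the batten above the oblong block, released (all of step 2 and z of weight_mid in the frame of board between 0.102 and 0.116 m and horizontal distance between weight_mid and oblong_block_mid below 0.015 m and angle between weight_mid's own z axis and vertical below 0.08 rad and contact force between the fingers and weight below 0.1 N), for 0.2 s.
At the end, for the whole second after the job is handed in: Blocks upright on the board: round, square within 12 mm of their patches, oblong within 15 mm of the middle, turned right to 15 deg. Batten flat on them, within 13 mm across, 20 mm along, 7 deg. Weight upright on it, within 15 mm of the oblong block. All released, at rest (all of step 3 and linear speed of each of round_block, square_block, oblong_block, batten, weight below 0.02 m/s and angular speed of each of round_block, square_block, oblong_block, batten, weight below 0.2 rad/s); the robot touches nothing.
It fails at once if the glue bottle is shoved (over 25 mm) or knocked over (distance of glue_bottle_mid from where it was at the start of the episode above 0.025 m or angle between glue_bottle_mid's own z axis and vertical above 0.5 rad).
It fails at once if the screw jar is shoved (over 25 mm) or knocked over (distance of screw_jar_mid from where it was at the start of the episode above 0.025 m or angle between screw_jar_mid's own z axis and vertical above 0.5 rad).
It also fails if it takes over 118 s, if anything falls off the work surface, if the arm or the gripper's body presses on something with over 40 N, if the wrist force passes 120 N, or if a joint passes its speed limit or range.

## Working session

There is one attempt and no reset: what is moved stays moved. The work goes in short steps, Python scripts to look and compute and a tool call to move; the robot and the scene stay as the last step left them, time stands still between calls to the robot, and variables do not carry over. Pictures are saved under pics/ and viewed, and the job is handed in when it is done.

Besides the shell and the picture viewer there is one more tool, called by a JSON object that holds its "method" and its "body". jog_arm: Moves the arm, as the interface text tells. Its arguments: {"type":"object","properties":{"series":{"type":"array"},"squeeze":{"type":"number"}},"required":["series"]}

```bash
mkdir -p pics; ls
python3 - <<'E'
from station import *
import cv2
s=state();print(s)
for n in ("scene","top","wrist"):
    cv2.imwrite(f"pics/{n}0.png",snapshot(n)); print(n,camera_info(n))
E
```

```text
pics
{'t': 0.0, 'joint_pos': array([ 1.12360079e+00,  1.31149916e-01,  1.48929012e+00,  6.74428439e-06,
        1.52299083e+00, -8.53985821e-02]), 'qvel': array([ 0.00093993,  0.00208998, -0.00013954,  0.00045568,  0.00033683,
        0.0006232 ]), 'effort': array([ 7.00832697e-04, -5.69386089e+01, -5.00570726e+01,  9.58537203e-05,
        1.44327982e-02, -1.32480599e-05]), 'tcp_pos': array([0.21209452, 0.56063564, 0.21004523]), 'tool_rot': array([[-9.35262112e-01,  3.53954998e-01, -8.00986199e-04],
       [ 3.53955867e-01,  9.35260662e-01, -1.65453186e-03],
       [ 1.63501060e-04, -1.83093473e-03, -9.99998310e-01]]), 'force': array([1.15155884, 0.50230128, 0.35260329]), 'moment': array([-0.01329858, -0.01343901,  0.00416102]), 'gripper_width': 0.9999365440953285}
scene {'fx': 482.518032603727, 'fy': 482.518032603727, 'cx': 317.0133226155689, 'cy': 238.883617480088, 'R': array([[-0.10092968,  0.99474105, -0.01741961],
       [ 0.82776255,  0.07424847, -0.55614416],
       [-0.55192605, -0.07055075, -0.83090326]]), 't': array([ 0.09675938, -0.43231518,  1.47261277])}
top {'fx': 619.6535946438619, 'fy': 619.6535946438619, 'cx': 322.94563843705595, 'cy': 242.9438465433622, 'R': array([[-0.02554124, -0.99967267,  0.00148435],
       [-0.99423044,  0.0252474 , -0.10425164],
       [ 0.10418004, -0.0041385 , -0.99454984]]), 't': array([-0.02331087,  0.5530187 ,  1.24877394])}
wrist {'fx': 351.9830729102728, 'fy': 351.9830729102728, 'cx': 320.9308700354158, 'cy': 240.93098808435576, 'R': array([[ 0.35343421,  0.93545779, -0.00172725],
       [ 0.90285176, -0.34063061,  0.26235374],
       [ 0.2448325 , -0.09428424, -0.96497022]]), 't': array([-0.59881431, -0.03344941,  0.37794993])}
```

View pics/top0.png

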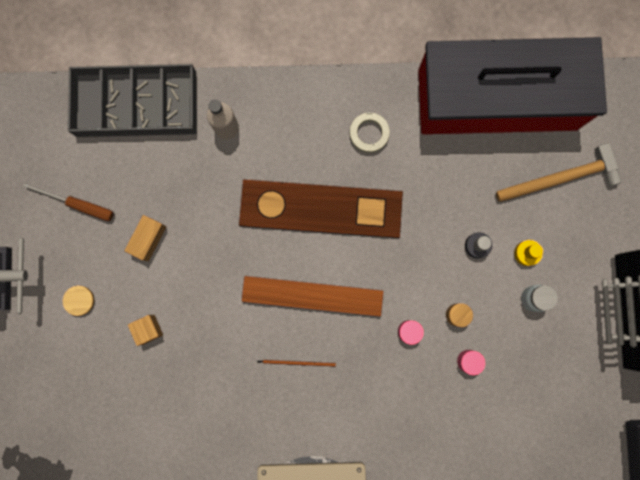

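View pics/scene0.png

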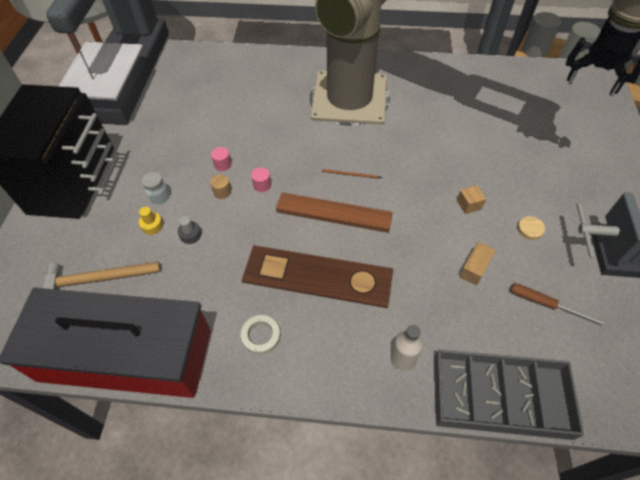

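```bash
cat > h.py <<'E'
import numpy as np, cv2, time
from station import *
def ray(ci,uv,z):
    R=np.array(ci["R"]);t=np.array(ci["t"])
    d=R.T@np.array([(uv[0]-ci["cx"])/ci["fx"],(uv[1]-ci["cy"])/ci["fy"],1.]); c=-R.T@t
    return c+d*(z-c[2])/d[2]
def proj(ci,X):
    p=np.array(ci["R"])@np.array(X)+np.array(ci["t"]); return ci["fx"]*p[0]/p[2]+ci["cx"],ci["fy"]*p[1]/p[2]+ci["cy"]
def blobs(img,f,amin=60):
    hsv=cv2.cvtColor(img,cv2.COLOR_BGR2HSV); h,s,v=[hsv[...,i].astype(int) for i in range(3)]
    m=f(h,s,v).astype(np.uint8)*255
    n,l,st,c=cv2.connectedComponentsWithStats(m)
    return [(i,st[i],c[i],(l==i).astype(np.uint8)) for i in range(1,n) if st[i][4]>=amin]
E
python3 - <<'E'
from h import *
for n in("top","scene"):
    im=cv2.imread(f"pics/{n}0.png")
    hsv=cv2.cvtColor(im,cv2.COLOR_BGR2HSV)
    if n=="top":
        for p in[(145,238),(145,330),(460,316),(78,301),(480,244),(300,300),(320,200),(270,203),(540,298),(530,252),(222,118),(330,260)]: print(p,hsv[p[1],p[0]])
    for i,st,c,m in blobs(im,lambda h,s,v:(h<30)&(s>90)&(v>40)):
        (r)=cv2.minAreaRect(cv2.findContours(m,0,2)[0][0])
        print(n,st,c.round(1),[np.round(ray(camera_info(n),c,z)[:2],4) for z in(.0225,.01,0.045)],np.round(r[1],1),round(r[2],1))
E
```

```text
(145, 238) [ 17 153 195]
(145, 330) [ 17 153 197]
(460, 316) [ 17 152 189]
(78, 301) [ 19 135 221]
(480, 244) [ 21  29 182]
(300, 300) [ 11 183 149]
(320, 200) [ 10 188  88]
(270, 203) [ 17 152 191]
(540, 298) [ 20  33 172]
(530, 252) [ 24 255 207]
(222, 118) [ 16  60 107]
(330, 260) [ 14  35 155]
top [ 418   53  179   82 2417] [490.7 119.2] [array([ 0.8073, -0.3992]), array([ 0.8111, -0.4027]), array([ 0.8004, -0.3927])] [183.1  76.8] 19.9
top [ 496  159  109   43 1328] [549.6 180.5] [array([ 0.6724, -0.5155]), array([ 0.6748, -0.5203]), array([ 0.6679, -0.507 ])] [ 12.4 112.6] 73.0
top [ 239  179  164   59 7542] [320.6 208.3] [array([ 0.6257, -0.0345]), array([ 0.6277, -0.0345]), array([ 0.622 , -0.0344])] [161.1  47.1] 4.3
top [ 65 196  48  25 567] [ 88.9 208.3] [array([0.6379, 0.4481]), array([0.64  , 0.4528]), array([0.634 , 0.4397])] [49.7 12. ] 19.7
top [ 124  215   42   46 1117] [144.8 238.3] [array([0.5719, 0.3315]), array([0.5734, 0.3351]), array([0.5693, 0.3251])] [26.8 42. ] 26.6
top [514 239  30  28 665] [528.4 252.6] [array([ 0.5221, -0.462 ]), array([ 0.5231, -0.4662])
[... 2264 characters left out ...]
43  34  41 773] [477.  262.7] [array([0.5739, 0.3326]), array([0.5661, 0.3364]), array([0.5881, 0.3258])] [20.3 39.7] 29.4
scene [ 243  246  150   61 5485] [319.  275.7] [array([ 0.6413, -0.0273]), array([ 0.6343, -0.0282]), array([ 0.6539, -0.0258])] [147.   38.5] 9.6
scene [  55  263  105   24 1019] [107.4 273.9] [array([ 0.6813, -0.5144]), array([ 0.6748, -0.5216]), array([ 0.693 , -0.5015])] [ 10.1 105.4] 81.7
scene [511 284  47  25 484] [533.9 295.6] [array([0.6483, 0.4499]), array([0.6414, 0.4553]), array([0.6607, 0.4404])] [48.8 10.4] 21.8
scene [  11  312  199   86 3349] [133.3 373.2] [array([ 0.9022, -0.3815]), array([ 0.8986, -0.387 ]), array([ 0.9087, -0.3716])] [ 79.7 200.9] 74.3
```

Run:
```python
import cv2
im=cv2.imread("pics/top0.png")
a=cv2.resize(im[170:370,100:300],None,fx=3,fy=3,interpolation=cv2.INTER_CUBIC)
cv2.imwrite("pics/c1.png",cv2.resize(im[200:350,50:250],None,fx=4,fy=4,interpolation=2))
cv2.imwrite("pics/c2.png",cv2.resize(im[220:370,380:580],None,fx=4,fy=4,interpolation=2))
```

```text
(no output)
```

View pics/c1.png

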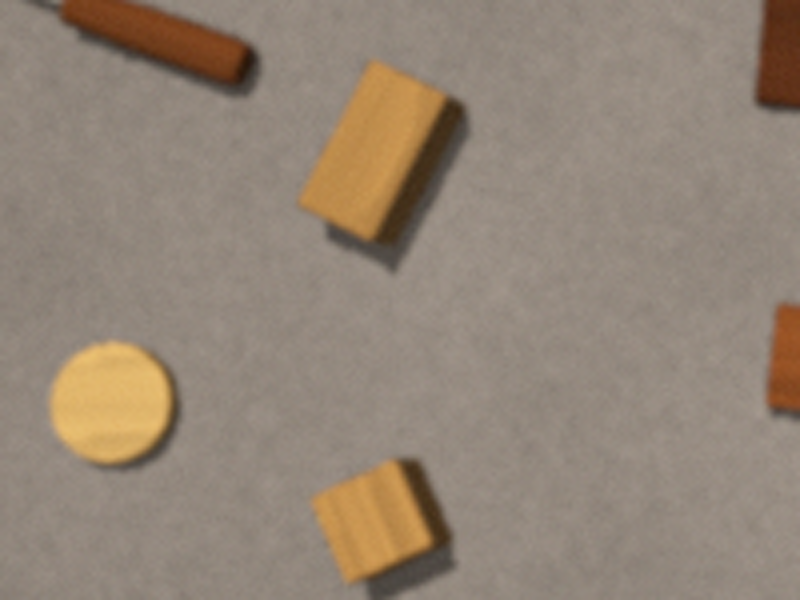

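View pics/c2.png

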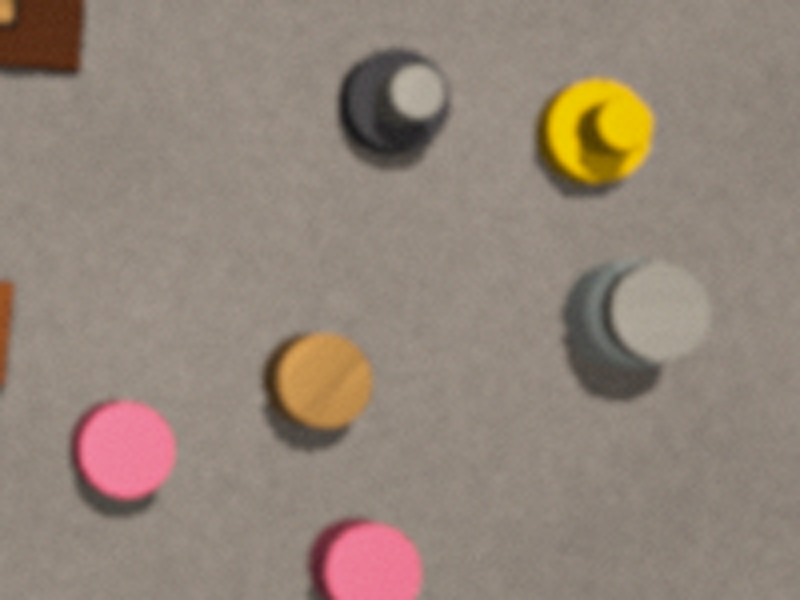

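Run:
```python
from h import *
for n in("top","scene"):
    im=cv2.imread(f"pics/{n}0.png"); ci=camera_info(n)
    print("pale")
    for i,st,c,m in blobs(im,lambda h,s,v:(h>13)&(h<21)&(s>110)&(v>(135 if n=="top" else 100)),150):
        for z in (.045,.012):
            P=cv2.findContours(m,0,1)[0][0].reshape(-1,2)
            W=np.array([ray(ci,p,z)[:2] for p in P])*1000
            r=cv2.minAreaRect(W.astype(np.float32)); print(n,z,c.round(1),np.round(ray(ci,c,z)[:2],4),np.round(r,1) if 0 else [np.round(q,1) for q in r])
    print("brown")
    for i,st,c,m in blobs(im,lambda h,s,v:(h<30)&(s>90)&(v>40),2000):
        P=cv2.findContours(m,0,1)[0][0].reshape(-1,2)
        for z in(.02,.012):
            W=np.array([ray(ci,p,z)[:2] for p in P])*1000
            r=cv2.minAreaRect(W.astype(np.float32)); print(n,z,c.round(1),[np.round(q,1) for q in r])
    print("grey")
    for i,st,c,m in blobs(im,lambda h,s,v:(s<50)&(v>160),60):
        if st[4]<1200: print(n,st,c.round(1),np.round(ray(ci,c,.064)[:2],4))
    print("dark")
    for i,st,c,m in blobs(im,lambda h,s,v:(v<75)&(s<90),200):
        if st[4]<1200: print(n,st,c.round(1),np.round(ray(ci,c,.026)[:2],4))
```

```text
pale
top 0.045 [550.4 179.2] [ 0.6707 -0.5089] [array([ 671. , -510.8]), array([ 19.8, 228.9]), np.float64(15.3)]
top 0.012 [550.4 179.2] [ 0.6773 -0.5214] [array([ 677.6, -523.4]), array([ 20.3, 234.9]), np.float64(15.3)]
top 0.045 [270.8 203.9] [0.6337 0.0674] [array([633.6,  68.1]), array([51.3, 49.8]), np.float64(88.6)]
top 0.012 [270.8 203.9] [0.6394 0.07  ] [array([639.2,  70.7]), array([52.6, 51.1]), np.float64(88.6)]
top 0.045 [370.4 211.4] [ 0.613  -0.1361] [array([ 612.9, -136.2]), array([52.9, 53. ]), np.float64(83.7)]
top 0.012 [370.4 211.4] [ 0.6181 -0.1388] [array([ 618., -139.]), array([54.3, 54.4]), np.float64(83.7)]
top 0.045 [142.5 237. ] [0.572  0.3299] [array([572.2, 329.8]), array([42.1, 82.4]), np.float64(62.4)]
top 0.012 [142.5 237. ] [0.576  0.3394] [array([576.2, 339.4]), array([43.2, 84.6]), np.float64(62.4)]
top 0.045 [ 77.6 300.2] [0.4471 0.4598] [array([446.6, 460.1]), array([58.7, 58.2]), np.float64(88.5)]
top 0.012 [ 77.6 300.2] [0.4478 0.4727] [array([447.3, 473.1]), array([60.3, 59.7]), np.float64(88.5)]
top 0.045 [460.6 314.7] [ 0.3983 -0.3106] [arra
[... 4226 characters left out ...]
40 314  40  38 718] [259.4 333. ] [ 0.8087 -0.132 ]
scene [398 340  24  16 283] [409.4 347.7] [0.8113 0.1709]
scene [302 424  25  22 254] [313.  434.7] [ 0.9928 -0.0026]
dark
scene [ 48   0  47  49 818] [71.9 17.9] [-0.3066 -0.991 ]
scene [  0  18  44  50 825] [20.3 41.7] [-0.159  -1.1127]
scene [236  22  53  20 690] [259.8  30.6] [-0.2811 -0.3193]
scene [ 98 131  18  27 216] [107.1 143.9] [ 0.2793 -0.656 ]
scene [434 352 147  87 947] [487.6 417. ] [0.921  0.3235]
scene [441 353  33  68 417] [464.6 379.5] [0.8524 0.2851]
scene [473 356  36  69 510] [497.7 383.6] [0.8544 0.3494]
scene [505 358  41  71 640] [531.5 388.8] [0.8585 0.4138]
scene [537 361  44  72 895] [565.9 395.1] [0.8646 0.4784]
```

```bash
cat > plan.py <<'E'
import sys,numpy as np
from scipy.spatial.transform import Rotation as Ro
from station import state
def plan(x,y,z,deg):
    s=state();R=np.array(s["tool_rot"]);p=np.array(s["tcp_pos"])
    best=None
    for d in(deg,deg+180):
        a=np.radians(d);Y=np.array([np.cos(a),np.sin(a),0]);Z=np.array([0,0,-1.]);T=np.c_[np.cross(Y,Z),Y,Z]
        r=Ro.from_matrix(R.T@T).as_rotvec()
        if best is None or np.linalg.norm(r)<np.linalg.norm(best):best=r
    d=R.T@(np.array([x,y,z])-p)
    print("t %.2f tcp"%s["t"],p.round(4),"j6 %.2f"%s["joint_pos"][5],"w %.3f"%s["gripper_width"],"F",s["force"].round(1))
    print("shift",d.round(4),"turn",best.round(3),"rows>=%.1f"%max(np.linalg.norm(d)/.05,np.degrees(np.linalg.norm(best))/8.59))
plan(*map(float,sys.argv[1:5]))
E
python3 plan.py .384 .329 .10 23.8
```

```text
t 0.15 tcp [0.2122 0.5607 0.2103] j6 -0.09 w 0.998 F [-0.1 -0.1 -0.4]
shift [-0.2428 -0.1557  0.1105] turn [-0.001  0.     0.794] rows>=6.2
```

{"method": "jog_arm", "body": {"series": [{"x": -0.243,"y": -0.156,"z": 0.11,"wz": 0.794,"fingers": 0.0854},{"x": -0.243,"y": -0.156,"z": 0.11,"wz": 0.794},{"x": -0.243,"y": -0.156,"z": 0.11,"wz": 0.794},{"x": -0.243,"y": -0.156,"z": 0.11,"wz": 0.794},{"x": -0.243,"y": -0.156,"z": 0.11,"wz": 0.794},{"x": -0.243,"y": -0.156,"z": 0.11,"wz": 0.794},{"x": -0.243,"y": -0.156,"z": 0.11,"wz": 0.794},{"x": -0.243,"y": -0.156,"z": 0.11,"wz": 0.794}]}}

```text
$.series[0]: bad value
```

```bash
python3 plan.py .384 .329 .008 23.8
python3 - <<'E'
from h import *
ci=camera_info("wrist");im=snapshot("wrist");cv2.imwrite("pics/w1.png",im)
for X in[(.384,.329,.045)]: print(proj(ci,X))
E
```

```text
t 0.15 tcp [0.2122 0.5607 0.2103] j6 -0.09 w 0.998 F [-0.1 -0.1 -0.4]
shift [-0.2428 -0.1556  0.2025] turn [-0.001  0.     0.794] rows>=7.0
(np.float64(183.3263703707464), np.float64(429.5160722058923))
```

View pics/w1.png

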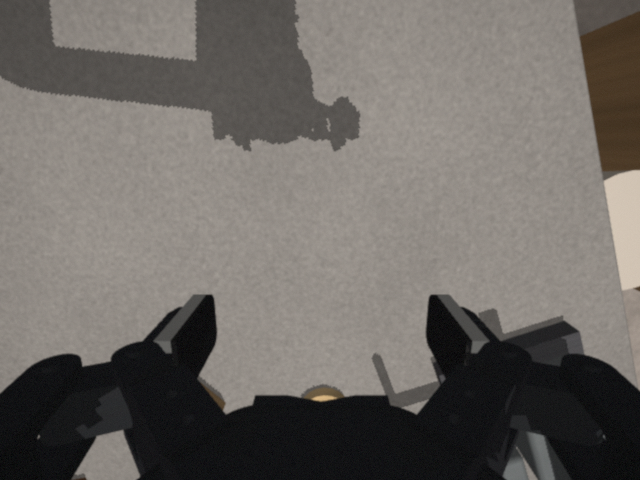

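The call was refused and nothing moved. I'll try again with every key given and a slightly smaller opening.

{"method": "jog_arm", "body": {"series": [{"fingers": 0.085,"x": -0.243,"y": -0.156,"z": 0.11,"wx": 0,"wy": 0,"wz": 0.794},{"fingers": 0.085,"x": -0.243,"y": -0.156,"z": 0.11,"wx": 0,"wy": 0,"wz": 0.794},{"fingers": 0.085,"x": -0.243,"y": -0.156,"z": 0.11,"wx": 0,"wy": 0,"wz": 0.794},{"fingers": 0.085,"x": -0.243,"y": -0.156,"z": 0.11,"wx": 0,"wy": 0,"wz": 0.794},{"fingers": 0.085,"x": -0.243,"y": -0.156,"z": 0.11,"wx": 0,"wy": 0,"wz": 0.794},{"fingers": 0.085,"x": -0.243,"y": -0.156,"z": 0.11,"wx": 0,"wy": 0,"wz": 0.794},{"fingers": 0.085,"x": -0.243,"y": -0.156,"z": 0.11,"wx": 0,"wy": 0,"wz": 0.794},{"fingers": 0.085,"x": -0.243,"y": -0.156,"z": 0.11,"wx": 0,"wy": 0,"wz": 0.794}]}}

```text
t: 1.0
tcp_pos: [0.3844, 0.3272, 0.0996]
tool_rot: [[-0.401, 0.916, -0.002], [0.916, 0.401, -0.002], [-0.001, -0.003, -1.0]]
force: [-0.3, -0.2, -0.1]
gripper_width: 0.995
```

```bash
python3 plan.py .384 .329 .008 23.8
python3 - <<'E'
from h import *
ci=camera_info("wrist");im=snapshot("wrist");cv2.imwrite("pics/w2.png",im)
for X in[(.384,.329,.045)]: print(proj(ci,X))
E
```

```text
t 1.00 tcp [0.3844 0.3272 0.0996] j6 0.19 w 0.995 F [-0.3 -0.2 -0.1]
shift [0.0019 0.0006 0.0916] turn [-0.003  0.001 -0.003] rows>=1.8
(np.float64(323.090665582683), np.float64(249.55185252903902))
```

View pics/w2.png

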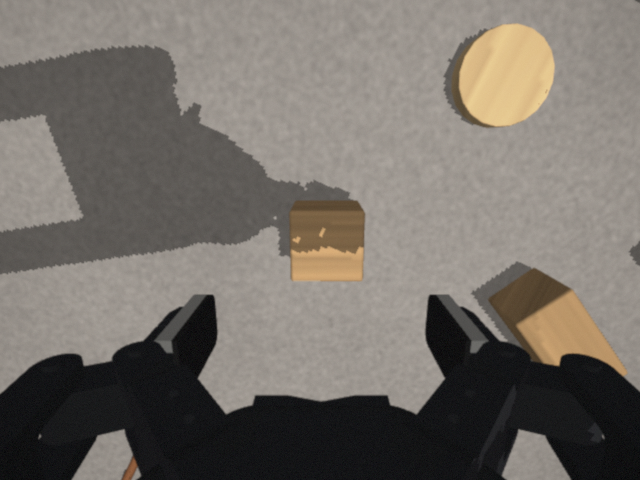

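The block's top face spans columns 291–364 and rows 211–281, with its sides parallel to the image. That agrees with my estimate to about 3 mm, so I'll go down and grip.

{"method": "jog_arm", "body": {"series": [{"fingers": 0.085,"x": 0.002,"y": 0.001,"z": 0.05,"wx": -0.003,"wy": 0,"wz": 0},{"fingers": 0.085,"x": 0.002,"y": 0.001,"z": 0.092,"wx": -0.003,"wy": 0,"wz": 0},{"fingers": 0.085,"x": 0.002,"y": 0.001,"z": 0.092,"wx": -0.003,"wy": 0,"wz": 0},{"fingers": 0.085,"x": 0.002,"y": 0.001,"z": 0.092,"wx": -0.003,"wy": 0,"wz": 0},{"fingers": 0.03,"x": 0.002,"y": 0.001,"z": 0.092,"wx": -0.003,"wy": 0,"wz": 0},{"fingers": 0.03,"x": 0.002,"y": 0.001,"z": 0.092,"wx": -0.003,"wy": 0,"wz": 0},{"fingers": 0.03,"x": 0.002,"y": 0.001,"z": 0.092,"wx": -0.003,"wy": 0,"wz": 0},{"fingers": 0.03,"x": 0.002,"y": 0.001,"z": 0.092,"wx": -0.003,"wy": 0,"wz": 0}], "squeeze": 40}}

```text
t: 1.85
tcp_pos: [0.3858, 0.3322, 0.0112]
tool_rot: [[-0.402, 0.916, 0.005], [0.916, 0.402, 0.003], [0.001, 0.006, -1.0]]
force: [-1.7, 0.2, 7.3]
gripper_width: 0.546
```

```bash
python3 plan.py .384 .329 .16 23.8
```

```text
t 1.85 tcp [0.3858 0.3322 0.0112] j6 0.20 w 0.546 F [-1.7  0.2  7.3]
shift [-0.0021 -0.0021 -0.1488] turn [ 0.006 -0.001 -0.001] rows>=3.0
```

```bash
python3 plan.py .6182 -.1388 .16 -5.85
```

```text
t 1.85 tcp [0.3858 0.3322 0.0112] j6 0.20 w 0.546 F [-1.7  0.2  7.3]
shift [-0.5246  0.0242 -0.1491] turn [ 0.005 -0.002  0.516] rows>=10.9
```

{"method": "jog_arm", "body": {"series": [{"fingers": 0.03,"x": -0.002,"y": 0,"z": -0.05,"wx": 0,"wy": 0,"wz": 0},{"fingers": 0.03,"x": -0.005,"y": 0,"z": -0.1,"wx": 0,"wy": 0,"wz": 0},{"fingers": 0.03,"x": -0.03,"y": 0,"z": -0.14,"wx": 0,"wy": 0,"wz": 0.1},{"fingers": 0.03,"x": -0.525,"y": 0.024,"z": -0.149,"wx": 0.005,"wy": 0,"wz": 0.516},{"fingers": 0.03,"x": -0.525,"y": 0.024,"z": -0.149,"wx": 0.005,"wy": 0,"wz": 0.516},{"fingers": 0.03,"x": -0.525,"y": 0.024,"z": -0.149,"wx": 0.005,"wy": 0,"wz": 0.516},{"fingers": 0.03,"x": -0.525,"y": 0.024,"z": -0.149,"wx": 0.005,"wy": 0,"wz": 0.516},{"fingers": 0.03,"x": -0.525,"y": 0.024,"z": -0.149,"wx": 0.005,"wy": 0,"wz": 0.516}], "squeeze": 40}}

```text
t: 2.65
tcp_pos: [0.5097, 0.0787, 0.1571]
tool_rot: [[0.102, 0.995, 0.002], [0.995, -0.102, 0.002], [0.003, 0.002, -1.0]]
force: [1.1, 1.2, -0.4]
gripper_width: 0.552
```

```bash
python3 plan.py .6182 -.1388 .08 -5.85
```

```text
t 2.65 tcp [0.5097 0.0787 0.1571] j6 0.15 w 0.552 F [ 1.1  1.2 -0.4]
shift [-0.2054  0.13    0.0768] turn [ 0.002 -0.003 -0.   ] rows>=5.1
```

{"method": "jog_arm", "body": {"series": [{"fingers": 0.03,"x": -0.205,"y": 0.13,"z": 0.02,"wx": 0.002,"wy": -0.003,"wz": 0},{"fingers": 0.03,"x": -0.205,"y": 0.13,"z": 0.02,"wx": 0.002,"wy": -0.003,"wz": 0},{"fingers": 0.03,"x": -0.205,"y": 0.13,"z": 0.02,"wx": 0.002,"wy": -0.003,"wz": 0},{"fingers": 0.03,"x": -0.205,"y": 0.13,"z": 0.04,"wx": 0.002,"wy": -0.003,"wz": 0},{"fingers": 0.03,"x": -0.205,"y": 0.13,"z": 0.077,"wx": 0.002,"wy": -0.003,"wz": 0},{"fingers": 0.03,"x": -0.205,"y": 0.13,"z": 0.077,"wx": 0.002,"wy": -0.003,"wz": 0},{"fingers": 0.03,"x": -0.205,"y": 0.13,"z": 0.077,"wx": 0.002,"wy": -0.003,"wz": 0}], "squeeze": 40}}

```text
t: 3.35
tcp_pos: [0.6167, -0.1401, 0.0772]
tool_rot: [[0.105, 0.994, -0.004], [0.994, -0.105, 0.001], [0.0, -0.004, -1.0]]
force: [-0.1, 0.4, -1.2]
gripper_width: 0.55
```

```bash
python3 plan.py .6182 -.1388 .024 -5.85
python3 - <<'E'
from h import *
ci=camera_info("wrist");im=snapshot("wrist");cv2.imwrite("pics/w3.png",im)
for X in[(.6182,-.1388,.012)]: print(proj(ci,X))
E
```

```text
t 3.35 tcp [ 0.6167 -0.1401  0.0772] j6 -0.20 w 0.550 F [-0.1  0.4 -1.2]
shift [0.0014 0.0016 0.0532] turn [-0.004 -0.    -0.003] rows>=1.1
(np.float64(324.61123627815886), np.float64(245.05468162116122))
```

View pics/w3.png

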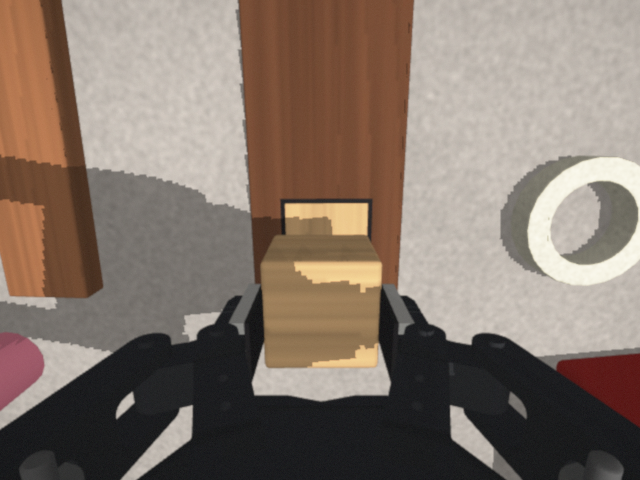

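Run:
```python
from h import *
ci=camera_info("wrist")
print(ray(ci,(321.5,314.5),.111)); print(ray(ci,(326.5,200),.012)) # far edge of mark
```

```text
[ 0.61686583 -0.13920052  0.111     ]
[ 0.62339635 -0.10782681  0.012     ]
```

{"method": "jog_arm", "body": {"series": [{"fingers": 0.03,"x": 0.0015,"y": 0.0022,"z": 0.03,"wx": -0.004,"wy": 0,"wz": 0},{"fingers": 0.03,"x": 0.0015,"y": 0.0022,"z": 0.045,"wx": -0.004,"wy": 0,"wz": 0},{"fingers": 0.03,"x": 0.0015,"y": 0.0022,"z": 0.0535,"wx": -0.004,"wy": 0,"wz": 0},{"fingers": 0.03,"x": 0.0015,"y": 0.0022,"z": 0.0535,"wx": -0.004,"wy": 0,"wz": 0},{"fingers": 0.03,"x": 0.0015,"y": 0.0022,"z": 0.0535,"wx": -0.004,"wy": 0,"wz": 0}], "squeeze": 40}}

```text
t: 3.9
tcp_pos: [0.6203, -0.1374, 0.0268]
tool_rot: [[0.103, 0.995, 0.003], [0.995, -0.103, -0.0], [0.0, 0.003, -1.0]]
force: [0.4, -0.4, -0.8]
gripper_width: 0.549
```

{"method": "jog_arm", "body": {"series": [{"fingers": 0.03,"x": 0,"y": -0.0005,"z": 0.004,"wx": 0.003,"wy": 0,"wz": 0},{"fingers": 0.03,"x": 0,"y": -0.0005,"z": 0.004,"wx": 0.003,"wy": 0,"wz": 0}]}}

```text
t: 4.1
tcp_pos: [0.6203, -0.1374, 0.0235]
tool_rot: [[0.103, 0.995, 0.001], [0.995, -0.103, -0.0], [-0.0, 0.001, -1.0]]
force: [0.0, 0.1, -0.8]
gripper_width: 0.549
```

Not quite touching yet (the force hasn't changed). I'll go down another 1–2 mm, then release and rise.

{"method": "jog_arm", "body": {"series": [{"fingers": 0.03,"x": 0,"y": 0,"z": 0.0015,"wx": 0,"wy": 0,"wz": 0},{"fingers": 0.03,"x": 0,"y": 0,"z": 0.0015,"wx": 0,"wy": 0,"wz": 0},{"fingers": 0.085,"x": 0,"y": 0,"z": 0.0015,"wx": 0,"wy": 0,"wz": 0},{"fingers": 0.085,"x": 0,"y": 0,"z": 0.0015,"wx": 0,"wy": 0,"wz": 0},{"fingers": 0.085,"x": 0,"y": 0,"z": 0.0015,"wx": 0,"wy": 0,"wz": 0},{"fingers": 0.085,"x": 0,"y": 0,"z": -0.04,"wx": 0,"wy": 0,"wz": 0},{"fingers": 0.085,"x": 0,"y": 0,"z": -0.09,"wx": 0,"wy": 0,"wz": 0},{"fingers": 0.085,"x": 0,"y": 0,"z": -0.13,"wx": 0,"wy": 0,"wz": 0}]}}

```text
t: 4.9
tcp_pos: [0.6205, -0.1375, 0.1559]
tool_rot: [[0.103, 0.995, 0.002], [0.995, -0.103, -0.001], [-0.0, 0.002, -1.0]]
force: [0.3, -0.6, 0.4]
gripper_width: 0.995
```

```bash
python3 plan.py .572 .330 .13 62.4;python3 - <<'E'
from h import *
cv2.imwrite("pics/w4.png",snapshot("wrist"))
E
```

```text
t 4.90 tcp [ 0.6205 -0.1375  0.1559] j6 -0.20 w 0.995 F [ 0.3 -0.6  0.4]
shift [ 0.4599 -0.0966  0.0256] turn [ 0.002  0.002 -1.193] rows>=9.4
```

View pics/w4.png

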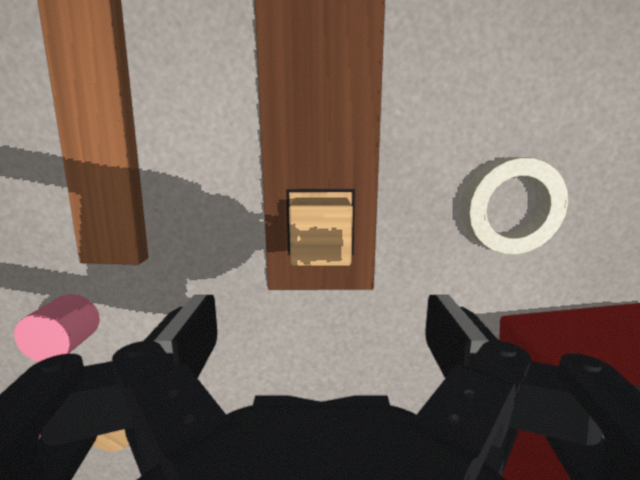

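{"method": "jog_arm", "body": {"series": [{"fingers": 0.085,"x": 0.46,"y": -0.097,"z": 0,"wx": 0.002,"wy": 0.002,"wz": -1.193},{"fingers": 0.085,"x": 0.46,"y": -0.097,"z": 0,"wx": 0.002,"wy": 0.002,"wz": -1.193},{"fingers": 0.085,"x": 0.46,"y": -0.097,"z": 0,"wx": 0.002,"wy": 0.002,"wz": -1.193},{"fingers": 0.085,"x": 0.46,"y": -0.097,"z": 0,"wx": 0.002,"wy": 0.002,"wz": -1.193},{"fingers": 0.085,"x": 0.46,"y": -0.097,"z": 0,"wx": 0.002,"wy": 0.002,"wz": -1.193},{"fingers": 0.085,"x": 0.46,"y": -0.097,"z": 0,"wx": 0.002,"wy": 0.002,"wz": -1.193},{"fingers": 0.085,"x": 0.46,"y": -0.097,"z": 0,"wx": 0.002,"wy": 0.002,"wz": -1.193},{"fingers": 0.085,"x": 0.46,"y": -0.097,"z": 0,"wx": 0.002,"wy": 0.002,"wz": -1.193}]}}

```text
t: 5.75
tcp_pos: [0.5813, 0.2627, 0.1608]
tool_rot: [[-0.889, 0.457, 0.01], [0.457, 0.889, -0.003], [-0.011, 0.002, -1.0]]
force: [0.6, -0.1, 0.2]
gripper_width: 0.996
```

```bash
python3 plan.py .572 .330 .10 62.4
```

```text
t 5.75 tcp [0.5813 0.2627 0.1608] j6 -0.75 w 0.996 F [ 0.6 -0.1  0.2]
shift [0.0397 0.0554 0.0605] turn [0.002 0.011 0.007] rows>=1.8
```

{"method": "jog_arm", "body": {"series": [{"fingers": 0.085,"x": 0.04,"y": 0.055,"z": 0.06,"wx": 0.002,"wy": 0.01,"wz": 0.007},{"fingers": 0.085,"x": 0.04,"y": 0.055,"z": 0.06,"wx": 0.002,"wy": 0.01,"wz": 0.007},{"fingers": 0.085,"x": 0.04,"y": 0.055,"z": 0.06,"wx": 0.002,"wy": 0.01,"wz": 0.007},{"fingers": 0.085,"x": 0.04,"y": 0.055,"z": 0.06,"wx": 0.002,"wy": 0.01,"wz": 0.007}]}}

```text
t: 6.15
tcp_pos: [0.5704, 0.33, 0.0989]
tool_rot: [[-0.887, 0.462, -0.002], [0.462, 0.887, -0.002], [0.001, -0.002, -1.0]]
force: [0.8, -0.5, 0.3]
gripper_width: 0.998
```

```bash
python3 plan.py .572 .330 .008 62.4
python3 - <<'E'
from h import *
ci=camera_info("wrist");im=snapshot("wrist");cv2.imwrite("pics/w5.png",im)
for X in[(.572,.33,.045)]: print(proj(ci,X))
E
```

```text
t 6.15 tcp [0.5704 0.33   0.0989] j6 -0.64 w 0.998 F [ 0.8 -0.5  0.3]
shift [-0.0015  0.0009  0.0909] turn [-0.002 -0.001  0.001] rows>=1.8
(np.float64(322.95036850419183), np.float64(255.54583324186498))
```

View pics/w5.png

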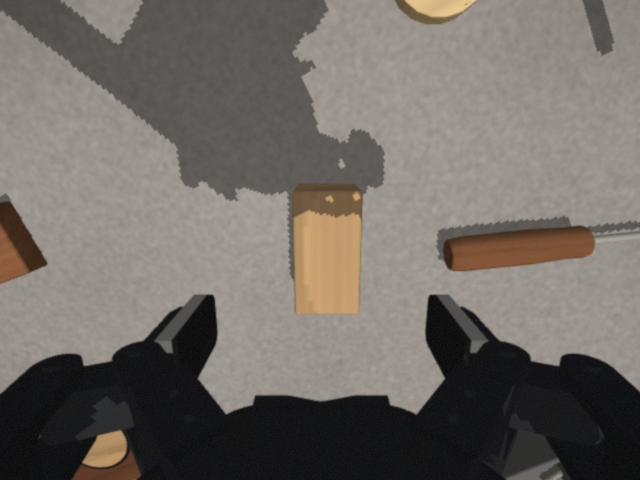

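The oblong's top face is at columns 293–361 and rows 191–314, centred and square to the tool. Gripping.

{"method": "jog_arm", "body": {"series": [{"fingers": 0.085,"x": 0,"y": 0.002,"z": 0.05,"wx": -0.002,"wy": 0,"wz": 0},{"fingers": 0.085,"x": 0,"y": 0.002,"z": 0.091,"wx": -0.002,"wy": 0,"wz": 0},{"fingers": 0.085,"x": 0,"y": 0.002,"z": 0.091,"wx": -0.002,"wy": 0,"wz": 0},{"fingers": 0.085,"x": 0,"y": 0.002,"z": 0.091,"wx": -0.002,"wy": 0,"wz": 0},{"fingers": 0.03,"x": 0,"y": 0.002,"z": 0.091,"wx": -0.002,"wy": 0,"wz": 0},{"fingers": 0.03,"x": 0,"y": 0.002,"z": 0.091,"wx": -0.002,"wy": 0,"wz": 0},{"fingers": 0.03,"x": 0,"y": 0.002,"z": 0.091,"wx": -0.002,"wy": 0,"wz": 0},{"fingers": 0.03,"x": 0,"y": 0.002,"z": 0.091,"wx": -0.002,"wy": 0,"wz": 0}], "squeeze": 40}}

```text
t: 7.0
tcp_pos: [0.5747, 0.3321, 0.0125]
tool_rot: [[-0.886, 0.463, 0.006], [0.463, 0.886, 0.003], [-0.004, 0.005, -1.0]]
force: [-0.6, 0.2, 7.7]
gripper_width: 0.502
```

```bash
python3 plan.py .6295 -.034 .16 -5.85
```

```text
t 7.00 tcp [0.5747 0.3321 0.0125] j6 -0.64 w 0.502 F [-0.6  0.2  7.7]
shift [-0.2187 -0.2983 -0.1483] turn [0.007 0.    1.191] rows>=8.0
```

{"method": "jog_arm", "body": {"series": [{"fingers": 0.03,"x": 0,"y": 0,"z": -0.05,"wx": 0,"wy": 0,"wz": 0},{"fingers": 0.03,"x": 0,"y": 0,"z": -0.1,"wx": 0,"wy": 0,"wz": 0.1},{"fingers": 0.03,"x": -0.219,"y": -0.298,"z": -0.14,"wx": 0.007,"wy": 0,"wz": 1.191},{"fingers": 0.03,"x": -0.219,"y": -0.298,"z": -0.14,"wx": 0.007,"wy": 0,"wz": 1.191},{"fingers": 0.03,"x": -0.219,"y": -0.298,"z": -0.14,"wx": 0.007,"wy": 0,"wz": 1.191},{"fingers": 0.03,"x": -0.219,"y": -0.298,"z": -0.14,"wx": 0.007,"wy": 0,"wz": 1.191},{"fingers": 0.03,"x": -0.219,"y": -0.298,"z": -0.14,"wx": 0.007,"wy": 0,"wz": 1.191},{"fingers": 0.03,"x": -0.219,"y": -0.298,"z": -0.14,"wx": 0.007,"wy": 0,"wz": 1.191}]}}

```text
t: 7.8
tcp_pos: [0.6192, 0.0353, 0.1446]
tool_rot: [[-0.083, 0.997, 0.002], [0.997, 0.083, -0.0], [-0.0, 0.002, -1.0]]
force: [0.5, 0.5, -0.9]
gripper_width: 0.503
```

```bash
python3 plan.py .6295 -.034 .08 -5.85
```

```text
t 7.80 tcp [0.6192 0.0353 0.1446] j6 -0.11 w 0.503 F [ 0.5  0.5 -0.9]
shift [-0.0699  0.0044  0.0647] turn [0.002 0.    0.185] rows>=1.9
```

{"method": "jog_arm", "body": {"series": [{"fingers": 0.03,"x": -0.07,"y": 0.0045,"z": 0.01,"wx": 0.002,"wy": 0,"wz": 0.185},{"fingers": 0.03,"x": -0.07,"y": 0.0045,"z": 0.03,"wx": 0.002,"wy": 0,"wz": 0.185},{"fingers": 0.03,"x": -0.07,"y": 0.0045,"z": 0.065,"wx": 0.002,"wy": 0,"wz": 0.185},{"fingers": 0.03,"x": -0.07,"y": 0.0045,"z": 0.065,"wx": 0.002,"wy": 0,"wz": 0.185},{"fingers": 0.03,"x": -0.07,"y": 0.0045,"z": 0.065,"wx": 0.002,"wy": 0,"wz": 0.185}]}}

```text
t: 8.3
tcp_pos: [0.6288, -0.0336, 0.0795]
tool_rot: [[0.101, 0.995, -0.002], [0.995, -0.101, 0.0], [0.0, -0.002, -1.0]]
force: [0.1, 0.4, -0.6]
gripper_width: 0.497
```

```bash
python3 plan.py .6295 -.034 .0255 -5.85
python3 - <<'E'
from h import *
ci=camera_info("wrist");im=snapshot("wrist");cv2.imwrite("pics/w6.png",im)
print(proj(ci,(.6295,-.034,.012)),proj(ci,(.6397,.0704,.012)))
E
```

```text
t 8.30 tcp [ 0.6288 -0.0336  0.0795] j6 -0.03 w 0.497 F [ 0.1  0.4 -0.6]
shift [-0.0003  0.0008  0.054 ] turn [-0.002 -0.     0.001] rows>=1.1
(np.float64(323.4374074247585), np.float64(246.5843613562916)) (np.float64(323.1847665241013), np.float64(78.93108363781477))
```

View pics/w6.png

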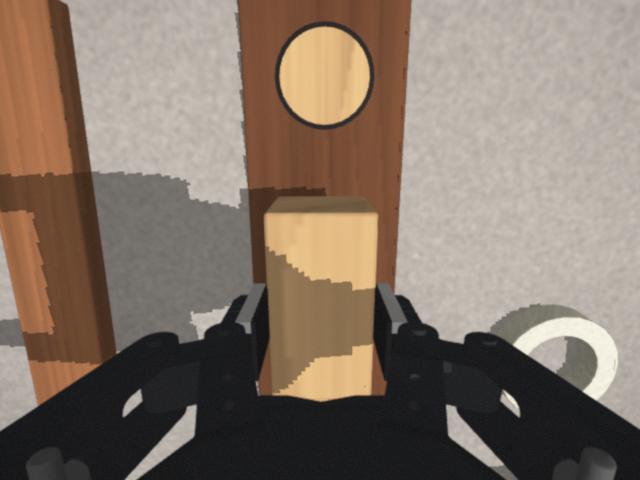

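Run:
```python
from h import *
ci=camera_info("wrist")
m=ray(ci,(324.5,75),.012); e=ray(ci,(321,212),.112); u=np.array([.1015,.9948,0])
print(m,m-.105*u, e, e-.042*u)
```

```text
[0.6422256  0.07288898 0.012     ] [ 0.6315681  -0.03156502  0.012     ] [0.63343022 0.00816549 0.112     ] [ 0.62916722 -0.03361611  0.112     ]
```

{"method": "jog_arm", "body": {"series": [{"fingers": 0.03,"x": 0.0015,"y": 0.002,"z": 0.03,"wx": -0.002,"wy": 0,"wz": 0},{"fingers": 0.03,"x": 0.0015,"y": 0.002,"z": 0.05,"wx": -0.002,"wy": 0,"wz": 0},{"fingers": 0.03,"x": 0.0015,"y": 0.002,"z": 0.0555,"wx": -0.002,"wy": 0,"wz": 0},{"fingers": 0.03,"x": 0.0015,"y": 0.002,"z": 0.0555,"wx": -0.002,"wy": 0,"wz": 0},{"fingers": 0.03,"x": 0.0015,"y": 0.002,"z": 0.0555,"wx": -0.002,"wy": 0,"wz": 0}]}}

```text
t: 8.85
tcp_pos: [0.6339, -0.032, 0.028]
tool_rot: [[0.1, 0.995, 0.006], [0.995, -0.1, -0.001], [-0.0, 0.006, -1.0]]
force: [0.1, 0.1, -0.9]
gripper_width: 0.503
```

{"method": "jog_arm", "body": {"series": [{"fingers": 0.03,"x": 0,"y": -0.003,"z": 0.003,"wx": 0.006,"wy": 0,"wz": 0},{"fingers": 0.03,"x": 0,"y": -0.003,"z": 0.003,"wx": 0.006,"wy": 0,"wz": 0},{"fingers": 0.03,"x": 0,"y": -0.003,"z": 0.003,"wx": 0.006,"wy": 0,"wz": 0}]}}

```text
t: 9.15
tcp_pos: [0.6313, -0.0317, 0.0257]
tool_rot: [[0.1, 0.995, 0.001], [0.995, -0.1, -0.0], [-0.0, 0.001, -1.0]]
force: [0.0, -0.1, -1.6]
gripper_width: 0.502
```

{"method": "jog_arm", "body": {"series": [{"fingers": 0.03,"x": 0,"y": 0,"z": 0.002,"wx": 0,"wy": 0,"wz": 0},{"fingers": 0.03,"x": 0,"y": 0,"z": 0.002,"wx": 0,"wy": 0,"wz": 0},{"fingers": 0.085,"x": 0,"y": 0,"z": 0.002,"wx": 0,"wy": 0,"wz": 0},{"fingers": 0.085,"x": 0,"y": 0,"z": 0.002,"wx": 0,"wy": 0,"wz": 0},{"fingers": 0.085,"x": 0,"y": 0,"z": 0.002,"wx": 0,"wy": 0,"wz": 0},{"fingers": 0.085,"x": 0,"y": 0,"z": -0.04,"wx": 0,"wy": 0,"wz": 0},{"fingers": 0.085,"x": 0,"y": 0,"z": -0.09,"wx": 0,"wy": 0,"wz": 0},{"fingers": 0.085,"x": 0,"y": 0,"z": -0.13,"wx": 0,"wy": 0,"wz": 0}]}}

```text
t: 9.95
tcp_pos: [0.6315, -0.0317, 0.1581]
tool_rot: [[0.1, 0.995, 0.002], [0.995, -0.1, -0.0], [-0.0, 0.002, -1.0]]
force: [0.5, -0.3, 0.4]
gripper_width: 1.001
```

```bash
python3 plan.py .398 -.311 .15 -5.85
python3 - <<'E'
from h import *
cv2.imwrite("pics/t1.png",snapshot("top"))
E
```

```text
t 9.95 tcp [ 0.6315 -0.0317  0.1581] j6 -0.03 w 1.001 F [ 0.5 -0.3  0.4]
shift [-0.3012 -0.2044  0.0076] turn [0.002 0.    0.002] rows>=7.3
```

View pics/t1.png

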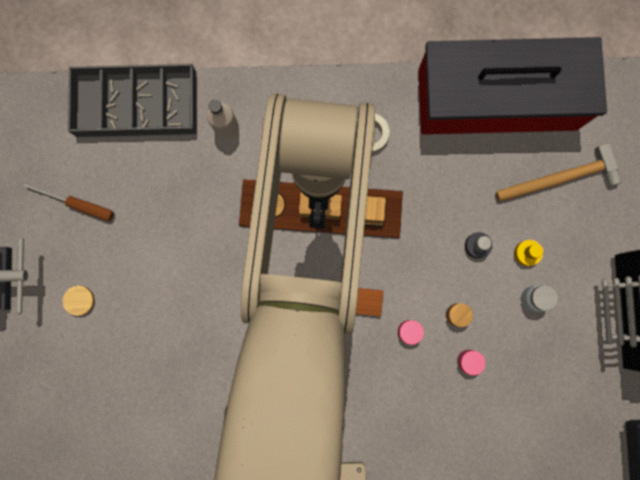

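The two blocks stand on the board in a line, and the bystanders haven't moved. The round block (460,315) is next.

{"method": "jog_arm", "body": {"series": [{"fingers": 0.085,"x": -0.301,"y": -0.204,"z": 0.01,"wx": 0.002,"wy": 0,"wz": 0},{"fingers": 0.085,"x": -0.301,"y": -0.204,"z": 0.01,"wx": 0.002,"wy": 0,"wz": 0},{"fingers": 0.085,"x": -0.301,"y": -0.204,"z": 0.01,"wx": 0.002,"wy": 0,"wz": 0},{"fingers": 0.085,"x": -0.301,"y": -0.204,"z": 0.01,"wx": 0.002,"wy": 0,"wz": 0},{"fingers": 0.085,"x": -0.301,"y": -0.204,"z": 0.01,"wx": 0.002,"wy": 0,"wz": 0},{"fingers": 0.085,"x": -0.301,"y": -0.204,"z": 0.01,"wx": 0.002,"wy": 0,"wz": 0},{"fingers": 0.085,"x": -0.301,"y": -0.204,"z": 0.03,"wx": 0.002,"wy": 0,"wz": 0},{"fingers": 0.085,"x": -0.301,"y": -0.204,"z": 0.05,"wx": 0.002,"wy": 0,"wz": 0}]}}

```text
t: 10.8
tcp_pos: [0.4013, -0.3158, 0.1157]
tool_rot: [[0.103, 0.995, 0.013], [0.995, -0.103, -0.006], [-0.004, 0.014, -1.0]]
force: [0.4, -0.3, 0.8]
gripper_width: 0.997
```

```bash
python3 plan.py .398 -.311 .1 -5.85
```

```text
t 10.80 tcp [ 0.4013 -0.3158  0.1157] j6 -0.67 w 0.997 F [ 0.4 -0.3  0.8]
shift [ 0.0045 -0.004   0.0156] turn [ 0.014  0.004 -0.001] rows>=0.3
```

{"method": "jog_arm", "body": {"series": [{"fingers": 0.085,"x": 0.0045,"y": -0.004,"z": 0.0156,"wx": 0.01,"wy": 0.003,"wz": 0},{"fingers": 0.085,"x": 0.0045,"y": -0.004,"z": 0.0156,"wx": 0.01,"wy": 0.003,"wz": 0},{"fingers": 0.085,"x": 0.0045,"y": -0.004,"z": 0.0156,"wx": 0.01,"wy": 0.003,"wz": 0}]}}

```text
t: 11.1
tcp_pos: [0.3986, -0.31, 0.1]
tool_rot: [[0.102, 0.995, 0.004], [0.995, -0.102, -0.001], [-0.001, 0.004, -1.0]]
force: [-0.8, -0.0, 1.1]
gripper_width: 0.991
```

```bash
python3 plan.py .398 -.311 .008 -5.85
python3 - <<'E'
from h import *
ci=camera_info("wrist");im=snapshot("wrist");cv2.imwrite("pics/w7.png",im)
for X in[(.398,-.311,.045)]: print(proj(ci,X))
E
```

```text
t 11.10 tcp [ 0.3986 -0.31    0.1   ] j6 -0.66 w 0.991 F [-0.8 -0.   1.1]
shift [-0.0009 -0.0008  0.092 ] turn [ 0.004  0.001 -0.   ] rows>=1.8
(np.float64(321.2017578202493), np.float64(252.91020044891962))
```

View pics/w7.png

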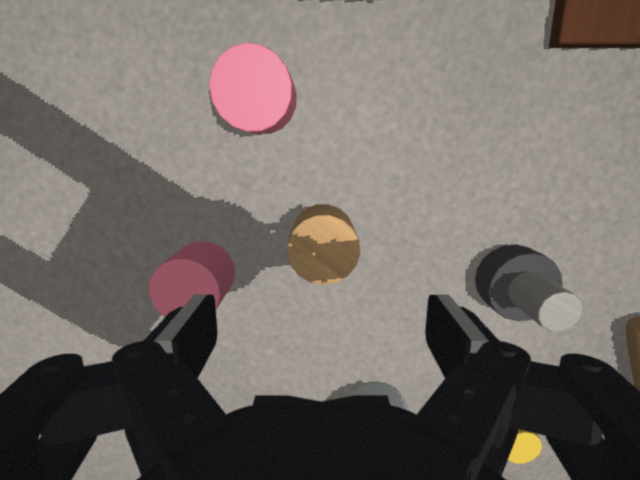

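The round block's top face is centred near (324,247), about 3 mm from my estimate. The pink one at (190,282) is near the left finger, so I'll go down with the jaws partly open.

{"method": "jog_arm", "body": {"series": [{"fingers": 0.07,"x": 0.002,"y": 0.001,"z": 0.02,"wx": 0.004,"wy": 0,"wz": 0},{"fingers": 0.07,"x": 0.002,"y": 0.001,"z": 0.05,"wx": 0.004,"wy": 0,"wz": 0},{"fingers": 0.07,"x": 0.002,"y": 0.001,"z": 0.09,"wx": 0.004,"wy": 0,"wz": 0},{"fingers": 0.07,"x": 0.002,"y": 0.001,"z": 0.09,"wx": 0.004,"wy": 0,"wz": 0},{"fingers": 0.07,"x": 0.002,"y": 0.001,"z": 0.09,"wx": 0.004,"wy": 0,"wz": 0},{"fingers": 0.03,"x": 0.002,"y": 0.001,"z": 0.09,"wx": 0.004,"wy": 0,"wz": 0},{"fingers": 0.03,"x": 0.002,"y": 0.001,"z": 0.09,"wx": 0.004,"wy": 0,"wz": 0},{"fingers": 0.03,"x": 0.002,"y": 0.001,"z": 0.09,"wx": 0.004,"wy": 0,"wz": 0}], "squeeze": 40}}

```text
t: 11.95
tcp_pos: [0.4028, -0.3102, 0.0141]
tool_rot: [[0.102, 0.995, 0.004], [0.995, -0.102, -0.005], [-0.004, 0.005, -1.0]]
force: [-1.6, 2.5, 7.5]
gripper_width: 0.54
```

```bash
python3 plan.py .642 .0725 .16 -5.85
```

```text
t 11.95 tcp [ 0.4028 -0.3102  0.0141] j6 -0.65 w 0.540 F [-1.6  2.5  7.5]
shift [ 0.4044  0.1998 -0.1467] turn [0.005 0.004 0.   ] rows>=9.5
```

{"method": "jog_arm", "body": {"series": [{"fingers": 0.03,"x": 0,"y": 0,"z": -0.05,"wx": 0,"wy": 0,"wz": 0},{"fingers": 0.03,"x": 0,"y": 0,"z": -0.1,"wx": 0,"wy": 0,"wz": 0},{"fingers": 0.03,"x": 0.02,"y": 0.01,"z": -0.14,"wx": 0.005,"wy": 0.004,"wz": 0},{"fingers": 0.03,"x": 0.4045,"y": 0.2,"z": -0.147,"wx": 0.005,"wy": 0.004,"wz": 0},{"fingers": 0.03,"x": 0.4045,"y": 0.2,"z": -0.147,"wx": 0.005,"wy": 0.004,"wz": 0},{"fingers": 0.03,"x": 0.4045,"y": 0.2,"z": -0.147,"wx": 0.005,"wy": 0.004,"wz": 0},{"fingers": 0.03,"x": 0.4045,"y": 0.2,"z": -0.147,"wx": 0.005,"wy": 0.004,"wz": 0},{"fingers": 0.03,"x": 0.4045,"y": 0.2,"z": -0.147,"wx": 0.005,"wy": 0.004,"wz": 0}]}}

```text
t: 12.75
tcp_pos: [0.5488, -0.0772, 0.1602]
tool_rot: [[0.102, 0.995, 0.003], [0.995, -0.102, -0.001], [-0.001, 0.004, -1.0]]
force: [1.3, -0.0, -0.6]
gripper_width: 0.537
```

```bash
python3 plan.py .642 .0725 .10 -5.85
```

```text
t 12.75 tcp [ 0.5488 -0.0772  0.1602] j6 -0.13 w 0.537 F [ 1.3 -0.  -0.6]
shift [0.1585 0.0772 0.0603] turn [0.004 0.001 0.   ] rows>=3.7
```

{"method": "jog_arm", "body": {"series": [{"fingers": 0.03,"x": 0.1585,"y": 0.077,"z": 0,"wx": 0.004,"wy": 0.001,"wz": 0},{"fingers": 0.03,"x": 0.1585,"y": 0.077,"z": 0,"wx": 0.004,"wy": 0.001,"wz": 0},{"fingers": 0.03,"x": 0.1585,"y": 0.077,"z": 0,"wx": 0.004,"wy": 0.001,"wz": 0},{"fingers": 0.03,"x": 0.1585,"y": 0.077,"z": 0,"wx": 0.004,"wy": 0.001,"wz": 0},{"fingers": 0.03,"x": 0.1585,"y": 0.077,"z": 0.04,"wx": 0.004,"wy": 0.001,"wz": 0},{"fingers": 0.03,"x": 0.1585,"y": 0.077,"z": 0.07,"wx": 0.004,"wy": 0.001,"wz": 0},{"fingers": 0.03,"x": 0.1585,"y": 0.077,"z": 0.07,"wx": 0.004,"wy": 0.001,"wz": 0}]}}

```text
t: 13.45
tcp_pos: [0.6386, 0.0729, 0.0863]
tool_rot: [[0.101, 0.995, -0.008], [0.995, -0.101, -0.0], [-0.001, -0.008, -1.0]]
force: [-2.3, -0.4, -1.8]
gripper_width: 0.541
```

```bash
python3 plan.py .642 .0725 .027 -5.85
python3 - <<'E'
from h import *
ci=camera_info("wrist");im=snapshot("wrist");cv2.imwrite("pics/w8.png",im)
print(proj(ci,(.642,.0725,.012)))
E
```

```text
t 13.45 tcp [0.6386 0.0729 0.0863] j6 0.13 w 0.541 F [-2.3 -0.4 -1.8]
shift [0.     0.0038 0.0592] turn [-0.008  0.001  0.001] rows>=1.2
(np.float64(327.8381643243997), np.float64(243.43705074923787))
```

View pics/w8.png

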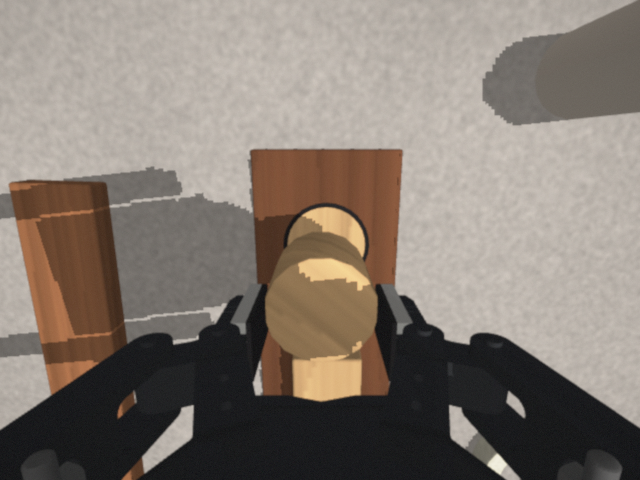

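Run:
```python
from h import *
ci=camera_info("wrist")
u=np.array([.1015,.9948,0])
print(ray(ci,(326.5,204),.012)-.030*u, ray(ci,(326.5,150),.012)-.065*u, ray(ci,(321,309),.117))
```

```text
[0.64255436 0.06962268 0.012     ] [0.6424699  0.07046492 0.012     ] [0.63950536 0.07285316 0.117     ]
```

{"method": "jog_arm", "body": {"series": [{"fingers": 0.03,"x": -0.002,"y": 0.003,"z": 0.03,"wx": -0.006,"wy": 0,"wz": 0},{"fingers": 0.03,"x": -0.002,"y": 0.003,"z": 0.05,"wx": -0.006,"wy": 0,"wz": 0},{"fingers": 0.03,"x": -0.002,"y": 0.003,"z": 0.06,"wx": -0.006,"wy": 0,"wz": 0},{"fingers": 0.03,"x": -0.002,"y": 0.003,"z": 0.06,"wx": -0.006,"wy": 0,"wz": 0},{"fingers": 0.03,"x": -0.002,"y": 0.003,"z": 0.06,"wx": -0.006,"wy": 0,"wz": 0}]}}

```text
t: 14.0
tcp_pos: [0.6443, 0.0703, 0.0316]
tool_rot: [[0.102, 0.995, 0.005], [0.995, -0.102, -0.0], [0.0, 0.005, -1.0]]
force: [-0.5, -0.0, -0.7]
gripper_width: 0.535
```

```bash
python3 plan.py .642 .0710 .0265 -5.85
```

```text
t 14.00 tcp [0.6443 0.0703 0.0316] j6 0.13 w 0.535 F [-0.5 -0.  -0.7]
shift [ 0.0005 -0.0023  0.0051] turn [ 0.005 -0.     0.   ] rows>=0.1
```

{"method": "jog_arm", "body": {"series": [{"fingers": 0.03,"x": 0.0005,"y": -0.0023,"z": 0.0055,"wx": 0.005,"wy": 0,"wz": 0},{"fingers": 0.03,"x": 0.0005,"y": -0.0023,"z": 0.0055,"wx": 0.005,"wy": 0,"wz": 0},{"fingers": 0.03,"x": 0.0005,"y": -0.0023,"z": 0.0055,"wx": 0.005,"wy": 0,"wz": 0}]}}

```text
t: 14.3
tcp_pos: [0.6424, 0.071, 0.0268]
tool_rot: [[0.102, 0.995, 0.001], [0.995, -0.102, 0.0], [0.0, 0.001, -1.0]]
force: [0.5, 0.3, -0.7]
gripper_width: 0.538
```

{"method": "jog_arm", "body": {"series": [{"fingers": 0.03,"x": 0,"y": 0,"z": 0.0015,"wx": 0,"wy": 0,"wz": 0},{"fingers": 0.03,"x": 0,"y": 0,"z": 0.0015,"wx": 0,"wy": 0,"wz": 0},{"fingers": 0.085,"x": 0,"y": 0,"z": 0.0015,"wx": 0,"wy": 0,"wz": 0},{"fingers": 0.085,"x": 0,"y": 0,"z": 0.0015,"wx": 0,"wy": 0,"wz": 0},{"fingers": 0.085,"x": 0,"y": 0,"z": 0.0015,"wx": 0,"wy": 0,"wz": 0},{"fingers": 0.085,"x": 0,"y": 0,"z": -0.04,"wx": 0,"wy": 0,"wz": 0},{"fingers": 0.085,"x": 0,"y": 0,"z": -0.09,"wx": 0,"wy": 0,"wz": 0},{"fingers": 0.085,"x": 0,"y": 0,"z": -0.13,"wx": 0,"wy": 0,"wz": 0}]}}

```text
t: 15.1
tcp_pos: [0.6426, 0.071, 0.1591]
tool_rot: [[0.102, 0.995, 0.002], [0.995, -0.102, 0.0], [0.0, 0.001, -1.0]]
force: [0.8, 0.1, 1.0]
gripper_width: 0.996
```

```bash
python3 plan.py .4445 -.0122 .12 -7.5
python3 - <<'E'
from h import *
ci=camera_info("wrist")
cv2.imwrite("pics/w9.png",snapshot("wrist")); print(proj(ci,(.642,.071,.012)),proj(ci,(.642,.071,.057)))
E
```

```text
t 15.10 tcp [0.6426 0.071  0.1591] j6 0.13 w 0.996 F [0.8 0.1 1. ]
shift [-0.1029 -0.1886  0.0388] turn [ 0.001 -0.     0.029] rows>=4.4
(np.float64(320.9982550071392), np.float64(221.70121349836788)) (np.float64(321.1110013983819), np.float64(233.88137760770766))
```

View pics/w9.png

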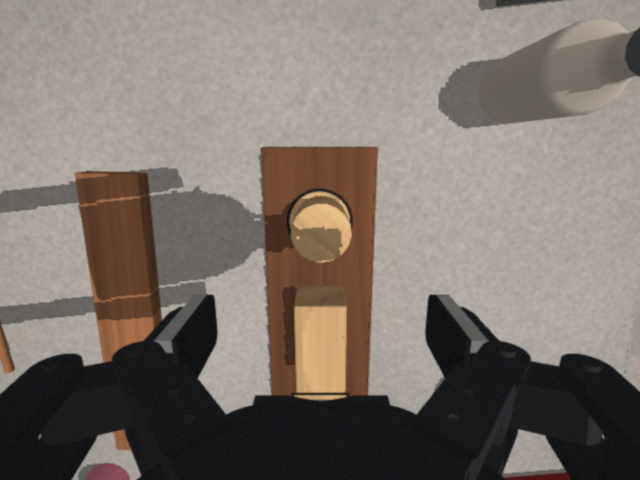

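The round block sits on its patch, with its top centred at (320,232) where I expected (321,234). Next I'll move above the batten.

{"method": "jog_arm", "body": {"series": [{"fingers": 0.085,"x": -0.103,"y": -0.188,"z": 0.01,"wx": 0.001,"wy": 0,"wz": 0.029},{"fingers": 0.085,"x": -0.103,"y": -0.188,"z": 0.02,"wx": 0.001,"wy": 0,"wz": 0.029},{"fingers": 0.085,"x": -0.103,"y": -0.188,"z": 0.03,"wx": 0.001,"wy": 0,"wz": 0.029},{"fingers": 0.085,"x": -0.103,"y": -0.188,"z": 0.04,"wx": 0.001,"wy": 0,"wz": 0.029},{"fingers": 0.085,"x": -0.103,"y": -0.188,"z": 0.04,"wx": 0.001,"wy": 0,"wz": 0.029},{"fingers": 0.085,"x": -0.103,"y": -0.188,"z": 0.04,"wx": 0.001,"wy": 0,"wz": 0.029},{"fingers": 0.085,"x": -0.103,"y": -0.188,"z": 0.04,"wx": 0.001,"wy": 0,"wz": 0.029}]}}

```text
t: 15.85
tcp_pos: [0.4504, -0.0122, 0.1262]
tool_rot: [[0.131, 0.991, 0.013], [0.991, -0.131, 0.001], [0.002, 0.013, -1.0]]
force: [0.8, -0.2, 0.3]
gripper_width: 0.996
```

```bash
python3 plan.py .4445 -.0122 .0 -7.5
python3 - <<'E'
from h import *
ci=camera_info("wrist")
cv2.imwrite("pics/w10.png",snapshot("wrist")); print(proj(ci,(.4445,-.0122,.02)))
cv2.imwrite("pics/t2.png",snapshot("top"))
E
```

```text
t 15.85 tcp [ 0.4504 -0.0122  0.1262] j6 -0.01 w 0.996 F [ 0.8 -0.2  0.3]
shift [-0.001  -0.0076  0.1261] turn [ 0.013 -0.002 -0.   ] rows>=2.5
(np.float64(312.75300342275517), np.float64(233.71525799899624))
```

View pics/w10.png

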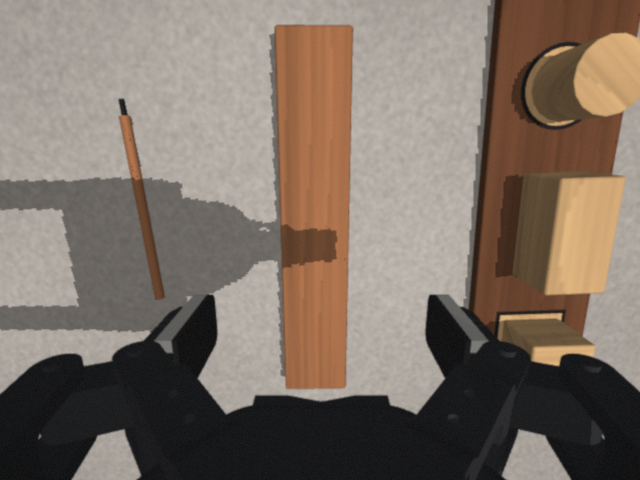

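View pics/t2.png

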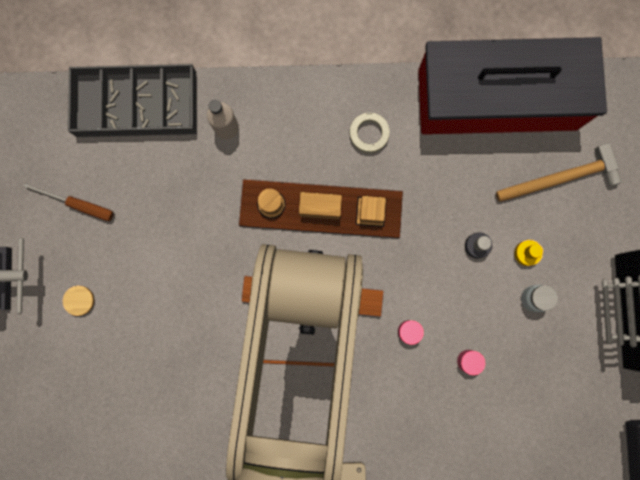

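Run:
```python
from h import *
ci=camera_info("wrist")
a=ray(ci,(314.5,26),.02);b=ray(ci,(315.5,387),.02);print(a,b,(a+b)/2,np.linalg.norm(a-b),np.degrees(np.arctan2(a[1]-b[1],a[0]-b[0])))
im=cv2.imread("pics/t2.png");ci=camera_info("top")
for i,st,c,m in blobs(im,lambda h,s,v:(h>13)&(h<21)&(s>110)&(v>135),150):
    P=cv2.findContours(m,0,1)[0][0].reshape(-1,2)
    W=np.array([ray(ci,p,.057)[:2] for p in P])*1000
    r=cv2.minAreaRect(W.astype(np.float32)); print(c.round(1),np.round(ray(ci,c,.057)[:2],4),[np.round(q,1) for q in r])
```

```text
[0.46609974 0.13175347 0.02      ] [ 0.42858725 -0.15170875  0.02      ] [ 0.44734349 -0.00997764  0.02      ] 0.2859335885884115 82.46146099570878
[550.4 179.1] [ 0.6683 -0.5044] [array([ 668.5, -506. ]), array([ 19.6, 226.2]), np.float64(15.3)]
[269.2 199.6] [0.6405 0.0696] [array([640. ,  69.5]), array([48.3, 46.6]), np.float64(61.7)]
[319.9 203.6] [ 0.6298 -0.0331] [array([629.8, -33.1]), array([84.2, 43.8]), np.float64(84.4)]
[371.1 208.1] [ 0.6179 -0.1368] [array([ 615. , -136.6]), array([54.2, 55.4]), np.float64(84.2)]
[ 77.7 300.2] [0.4468 0.455 ] [array([447.3, 454.4]), array([57.5, 58. ]), np.float64(44.7)]
```

Batten centre from the wrist view: (0.447, −0.010), heading 82.5°. In the top view all three blocks are within about 1 mm of their places. I'll go down in two stages and grip.

{"method": "jog_arm", "body": {"series": [{"fingers": 0.085,"x": 0.001,"y": -0.004,"z": 0.04,"wx": 0.013,"wy": 0,"wz": 0},{"fingers": 0.085,"x": 0.001,"y": -0.004,"z": 0.08,"wx": 0.013,"wy": 0,"wz": 0},{"fingers": 0.085,"x": 0.001,"y": -0.004,"z": 0.11,"wx": 0.013,"wy": 0,"wz": 0},{"fingers": 0.085,"x": 0.001,"y": -0.004,"z": 0.115,"wx": 0.013,"wy": 0,"wz": 0},{"fingers": 0.085,"x": 0.001,"y": -0.004,"z": 0.115,"wx": 0.013,"wy": 0,"wz": 0}]}}

```text
t: 16.45
tcp_pos: [0.4489, -0.01, 0.0112]
tool_rot: [[0.13, 0.992, -0.001], [0.992, -0.13, 0.002], [0.002, -0.001, -1.0]]
force: [0.8, 0.3, -0.6]
gripper_width: 0.993
```

```bash
python3 plan.py .447 -.010 .0 -7.5
```

```text
t 16.45 tcp [ 0.4489 -0.01    0.0112] j6 -0.01 w 0.993 F [ 0.8  0.3 -0.6]
shift [-0.0002 -0.0019  0.0112] turn [-0.001 -0.002  0.001] rows>=0.2
```

{"method": "jog_arm", "body": {"series": [{"fingers": 0.085,"x": 0,"y": -0.002,"z": 0.01,"wx": 0,"wy": -0.002,"wz": 0},{"fingers": 0.085,"x": 0,"y": -0.002,"z": 0.01,"wx": 0,"wy": -0.002,"wz": 0},{"fingers": 0.04,"x": 0,"y": -0.002,"z": 0.01,"wx": 0,"wy": -0.002,"wz": 0},{"fingers": 0.04,"x": 0,"y": -0.002,"z": 0.01,"wx": 0,"wy": -0.002,"wz": 0},{"fingers": 0.04,"x": 0,"y": -0.002,"z": 0.01,"wx": 0,"wy": -0.002,"wz": 0},{"fingers": 0.04,"x": 0,"y": -0.002,"z": 0.01,"wx": 0,"wy": -0.002,"wz": 0}], "squeeze": 50}}

```text
t: 17.05
tcp_pos: [0.4472, -0.0099, 0.0016]
tool_rot: [[0.13, 0.992, -0.001], [0.992, -0.13, 0.0], [0.0, -0.001, -1.0]]
force: [0.1, 0.0, -0.3]
gripper_width: 0.467
```

Run:
```python
from h import *
cv2.imwrite("pics/w11.png",snapshot("wrist"));cv2.imwrite("pics/s1.png",cv2.resize(snapshot("scene")[120:300,230:470],None,fx=3,fy=3,interpolation=2)); print(state()["gripper_width"],state()["force"])
```

```text
0.46840651852218684 [-0.42218895 -0.49299909  1.6139376 ]
```

View pics/w11.png

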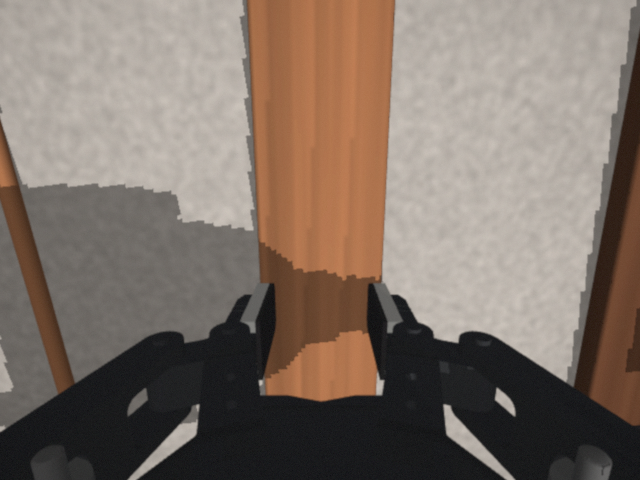

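View pics/s1.png

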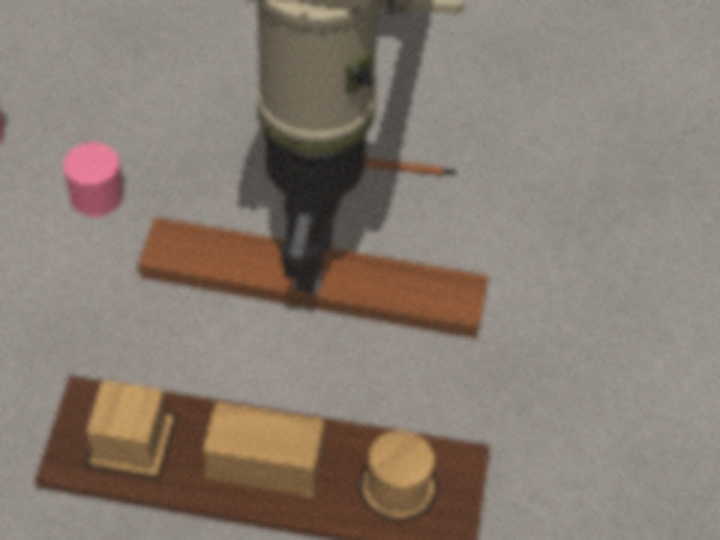

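The opening ran through to the commanded 40 mm, so the pads closed above the batten. In the wrist view both pads lie inside its edges. I'll lower in small steps to find the true tip height by touch.

{"method": "jog_arm", "body": {"series": [{"fingers": 0.04,"x": 0,"y": 0,"z": 0.003,"wx": 0,"wy": 0,"wz": 0},{"fingers": 0.04,"x": 0,"y": 0,"z": 0.003,"wx": 0,"wy": 0,"wz": 0}]}}

```text
t: 17.35
tcp_pos: [0.4472, -0.0099, -0.0016]
tool_rot: [[0.13, 0.992, -0.001], [0.992, -0.13, 0.0], [0.0, -0.001, -1.0]]
force: [0.7, -0.8, 0.7]
gripper_width: 0.469
```

Run:
```python
from h import *
ci=camera_info("wrist");s=state();R=np.array(ci["R"]);t=np.array(ci["t"])
c=-R.T@t; T=np.array(s["tool_rot"]);p=np.array(s["tcp_pos"]);print("cam in tool",T.T@(c-p))
for (u0,u1,v,w) in [(214,428,296,.085),(272,371,285,.040),(262,381,262,.048)]:
    d=ci["fx"]*w/(u1-u0)
    X=R.T@(np.array([((u0+u1)/2-ci["cx"])/ci["fx"],(v-ci["cy"])/ci["fy"],1])*d-t); print(d,"in tool",T.T@(X-p))
cv2.imwrite("pics/w12.png",cv2.resize(snapshot("wrist")[230:430,180:460],None,fx=2.8,fy=2.8,interpolation=2))
```

```text
cam in tool [ 0.06613672 -0.00098766 -0.16215607]
0.13980636073538877 in tool [ 0.00833333 -0.00090081 -0.03299332]
0.14221538299404962 in tool [ 0.01162603 -0.00069952 -0.02960113]
0.1419763655436395 in tool [ 0.02066965 -0.00070464 -0.02738875]
```

View pics/w12.png

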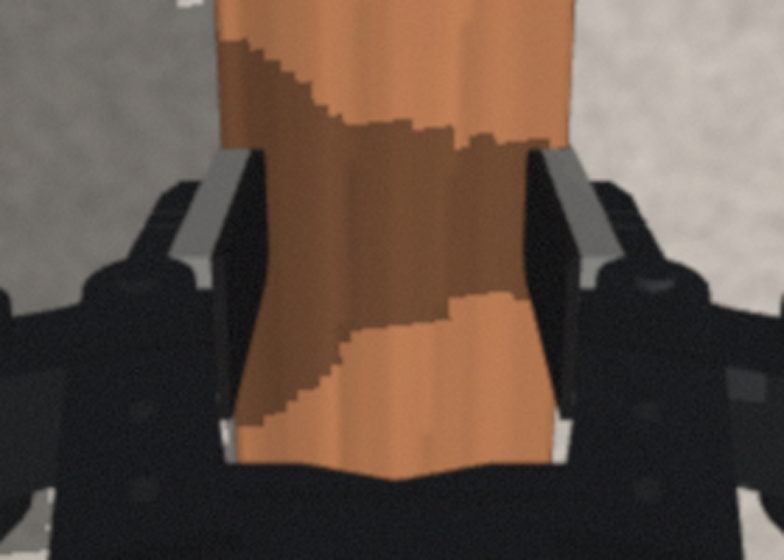

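Run:
```python
from h import *
ci=camera_info("wrist");s=state();R=np.array(ci["R"]);t=np.array(ci["t"])
c=-R.T@t; T=np.array(s["tool_rot"]);p=np.array(s["tcp_pos"]);c0=T.T@(c-p)
for u,v,x in[(214,296,.011),(180+265/2.8,230+150/2.8,.011),(180+268/2.8,230+253/2.8,-.011),(180+213/2.8,230+285/2.8,.011),(180+232/2.8,230+415/2.8,-.011)]:
    d=T.T@(R.T@np.array([(u-ci["cx"])/ci["fx"],(v-ci["cy"])/ci["fy"],1]))
    print((c0+d*(x-c0[0])/d[0]).round(4))
```

```text
[ 0.011  -0.0414 -0.039 ]
[ 0.011  -0.02   -0.0266]
[-0.011  -0.0215 -0.0167]
[ 0.011  -0.0208 -0.0655]
[-0.011  -0.0208 -0.0581]
```

At this opening the tips really stand about 20 mm behind the TCP. I'll open to just wider than the batten and step down, watching the force.

{"method": "jog_arm", "body": {"series": [{"fingers": 0.064,"x": 0,"y": 0,"z": 0,"wx": 0,"wy": 0,"wz": 0},{"fingers": 0.064,"x": 0,"y": 0,"z": 0,"wx": 0,"wy": 0,"wz": 0},{"fingers": 0.064,"x": 0,"y": 0,"z": 0.004,"wx": 0,"wy": 0,"wz": 0},{"fingers": 0.064,"x": 0,"y": 0,"z": 0.008,"wx": 0,"wy": 0,"wz": 0},{"fingers": 0.064,"x": 0,"y": 0,"z": 0.008,"wx": 0,"wy": 0,"wz": 0}]}}

```text
t: 17.9
tcp_pos: [0.4463, -0.0097, -0.0105]
tool_rot: [[0.13, 0.992, -0.002], [0.992, -0.13, 0.001], [0.0, -0.002, -1.0]]
force: [0.4, -0.1, 0.2]
gripper_width: 0.751
```

{"method": "jog_arm", "body": {"series": [{"fingers": 0.064,"x": 0,"y": 0.001,"z": 0.003,"wx": 0,"wy": 0,"wz": 0},{"fingers": 0.064,"x": 0,"y": 0.001,"z": 0.003,"wx": 0,"wy": 0,"wz": 0}]}}

```text
t: 18.1
tcp_pos: [0.4469, -0.0098, -0.0141]
tool_rot: [[0.13, 0.992, -0.003], [0.992, -0.13, 0.001], [0.0, -0.003, -1.0]]
force: [-0.3, 0.2, 0.3]
gripper_width: 0.747
```

Run:
```python
from h import *
cv2.imwrite("pics/w13.png",cv2.resize(snapshot("wrist")[230:430,180:460],None,fx=2.8,fy=2.8,interpolation=2)); print(state()["force"])
```

```text
[ 0.53331765 -0.23129378 -0.78067831]
```

View pics/w13.png

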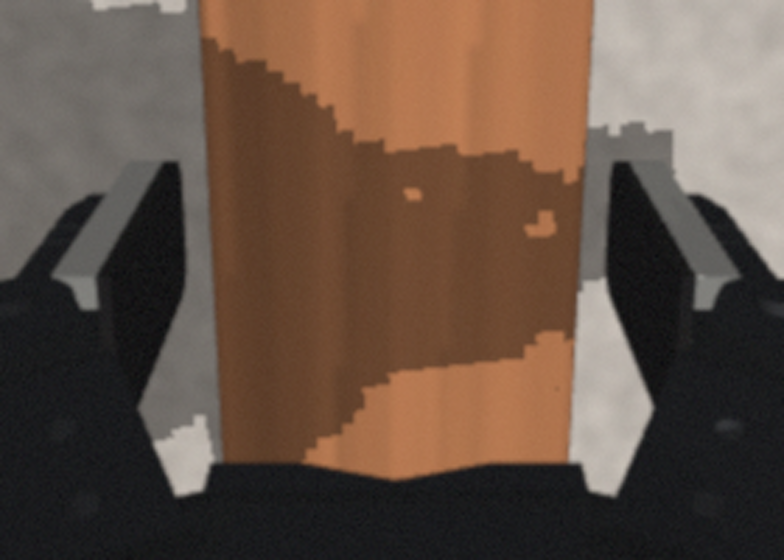

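{"method": "jog_arm", "body": {"series": [{"fingers": 0.062,"x": 0,"y": 0,"z": 0.004,"wx": 0.002,"wy": 0,"wz": 0},{"fingers": 0.062,"x": 0,"y": 0,"z": 0.004,"wx": 0.002,"wy": 0,"wz": 0},{"fingers": 0.062,"x": 0,"y": 0,"z": 0.004,"wx": 0.002,"wy": 0,"wz": 0}]}}

```text
t: 18.45
tcp_pos: [0.4469, -0.0098, -0.0181]
tool_rot: [[0.13, 0.992, -0.005], [0.992, -0.13, 0.001], [0.0, -0.006, -1.0]]
force: [-0.2, 0.1, -0.4]
gripper_width: 0.727
```

{"method": "jog_arm", "body": {"series": [{"fingers": 0.04,"x": 0,"y": 0,"z": 0,"wx": -0.005,"wy": 0,"wz": 0},{"fingers": 0.04,"x": 0,"y": 0,"z": 0,"wx": -0.005,"wy": 0,"wz": 0},{"fingers": 0.04,"x": 0,"y": 0,"z": 0,"wx": -0.005,"wy": 0,"wz": 0},{"fingers": 0.04,"x": 0,"y": 0,"z": 0,"wx": -0.005,"wy": 0,"wz": 0}], "squeeze": 50}}

```text
t: 18.85
tcp_pos: [0.4472, -0.0098, -0.0176]
tool_rot: [[0.13, 0.992, 0.0], [0.992, -0.13, 0.0], [0.0, 0.0, -1.0]]
force: [-1.5, -0.4, 6.2]
gripper_width: 0.618
```

Stopped at 0.618 (about 53 mm), so the batten is gripped. I'll lift and check.

{"method": "jog_arm", "body": {"series": [{"fingers": 0.04,"x": 0,"y": 0,"z": -0.02,"wx": 0,"wy": 0,"wz": 0},{"fingers": 0.04,"x": 0,"y": 0,"z": -0.05,"wx": 0,"wy": 0,"wz": 0},{"fingers": 0.04,"x": 0,"y": 0,"z": -0.09,"wx": 0,"wy": 0,"wz": 0},{"fingers": 0.04,"x": 0,"y": 0,"z": -0.14,"wx": 0,"wy": 0,"wz": 0},{"fingers": 0.04,"x": 0,"y": 0,"z": -0.15,"wx": 0,"wy": 0,"wz": 0},{"fingers": 0.04,"x": 0,"y": 0,"z": -0.15,"wx": 0,"wy": 0,"wz": 0}], "squeeze": 60}}

```text
t: 19.45
tcp_pos: [0.4489, -0.0101, 0.1345]
tool_rot: [[0.13, 0.992, 0.005], [0.992, -0.13, -0.0], [0.0, 0.005, -1.0]]
force: [1.1, -0.5, -2.9]
gripper_width: 0.615
```

```bash
python3 plan.py .6315 -.032 .132 -5.85;python3 - <<'E'
from h import *
cv2.imwrite("pics/w14.png",snapshot("wrist")); print(state()["force"])
cv2.imwrite("pics/s2.png",cv2.resize(snapshot("scene")[120:300,230:470],None,fx=3,fy=3,interpolation=2))
E
```

```text
t 19.45 tcp [ 0.4489 -0.0101  0.1345] j6 -0.01 w 0.615 F [ 1.1 -0.5 -2.9]
shift [0.002  0.1839 0.0034] turn [ 0.005 -0.    -0.028] rows>=3.7
[-0.38622008  0.13309233 -2.58387125]
```

View pics/w14.png

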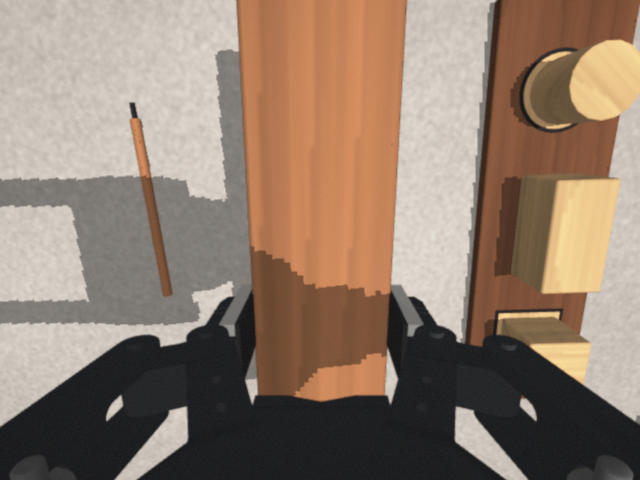

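View pics/s2.png

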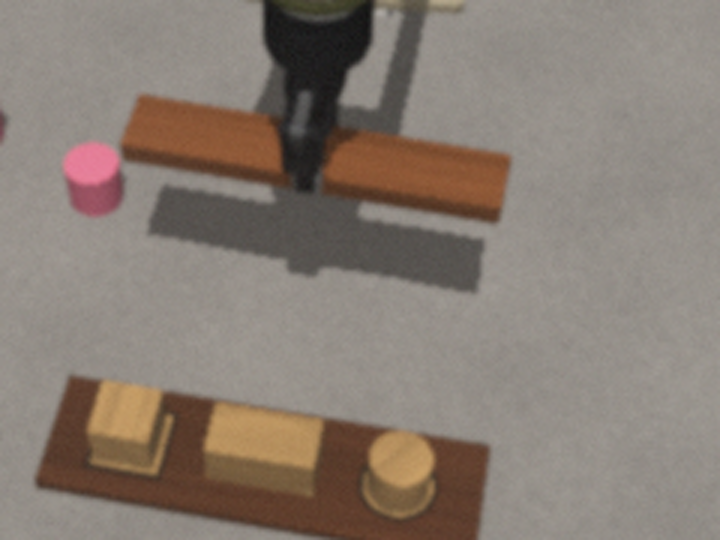

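{"method": "jog_arm", "body": {"series": [{"fingers": 0.04,"x": 0.002,"y": 0.04,"z": 0,"wx": 0.005,"wy": 0,"wz": -0.01},{"fingers": 0.04,"x": 0.002,"y": 0.08,"z": 0,"wx": 0.005,"wy": 0,"wz": -0.02},{"fingers": 0.04,"x": 0.002,"y": 0.12,"z": 0,"wx": 0.005,"wy": 0,"wz": -0.028},{"fingers": 0.04,"x": 0.002,"y": 0.16,"z": 0,"wx": 0.005,"wy": 0,"wz": -0.028},{"fingers": 0.04,"x": 0.002,"y": 0.183,"z": 0.01,"wx": 0.005,"wy": 0,"wz": -0.028},{"fingers": 0.04,"x": 0.002,"y": 0.183,"z": 0.04,"wx": 0.005,"wy": 0,"wz": -0.028},{"fingers": 0.04,"x": 0.002,"y": 0.183,"z": 0.06,"wx": 0.005,"wy": 0,"wz": -0.028},{"fingers": 0.04,"x": 0.002,"y": 0.183,"z": 0.06,"wx": 0.005,"wy": 0,"wz": -0.028}]}}

```text
t: 20.35
tcp_pos: [0.6224, -0.0308, 0.0622]
tool_rot: [[0.102, 0.995, -0.02], [0.995, -0.102, 0.003], [0.001, -0.02, -1.0]]
force: [-0.9, -0.2, -3.3]
gripper_width: 0.612
```

```bash
python3 plan.py .6315 -.032 .041 -5.85;python3 - <<'E'
from h import *
ci=camera_info("wrist")
cv2.imwrite("pics/w15.png",snapshot("wrist")); print(state()["force"])
cv2.imwrite("pics/s3.png",cv2.resize(snapshot("scene")[200:340,230:430],None,fx=4,fy=4,interpolation=2))
E
```

```text
t 20.35 tcp [ 0.6224 -0.0308  0.0622] j6 -0.03 w 0.612 F [-0.9 -0.2 -3.3]
shift [-0.0003  0.0096  0.021 ] turn [-0.02  -0.001  0.   ] rows>=0.5
[-0.21906943 -0.45954109 -2.25289637]
```

View pics/w15.png

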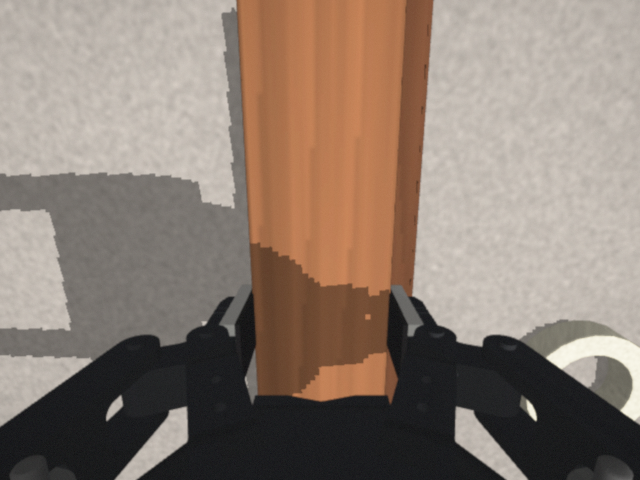

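View pics/s3.png

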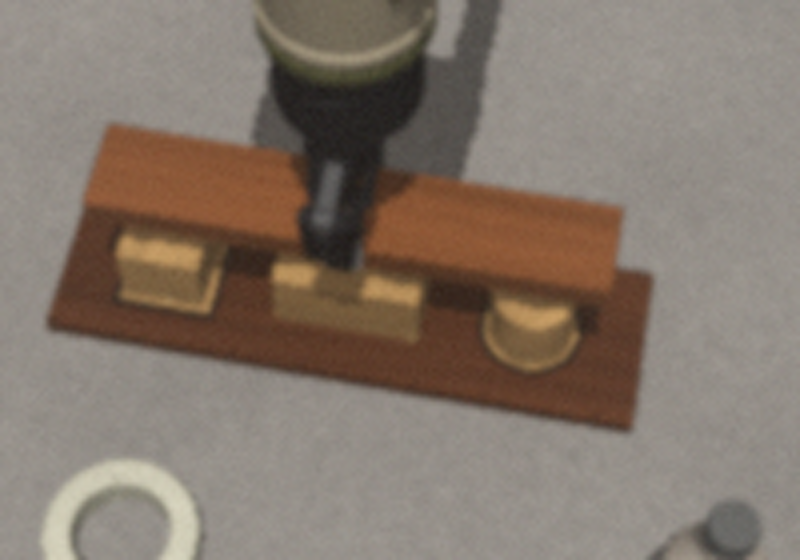

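{"method": "jog_arm", "body": {"series": [{"fingers": 0.04,"x": 0,"y": 0.009,"z": 0,"wx": -0.015,"wy": 0,"wz": 0},{"fingers": 0.04,"x": 0,"y": 0.009,"z": 0.008,"wx": -0.015,"wy": 0,"wz": 0},{"fingers": 0.04,"x": 0,"y": 0.009,"z": 0.01,"wx": -0.015,"wy": 0,"wz": 0},{"fingers": 0.04,"x": 0,"y": 0.009,"z": 0.01,"wx": -0.015,"wy": 0,"wz": 0}]}}

```text
t: 20.85
tcp_pos: [0.6342, -0.032, 0.0573]
tool_rot: [[0.102, 0.995, 0.002], [0.995, -0.102, 0.0], [0.001, 0.002, -1.0]]
force: [-0.4, -0.2, -2.6]
gripper_width: 0.615
```

```bash
python3 plan.py .6315 -.032 .041 -5.85
```

```text
t 20.85 tcp [ 0.6342 -0.032   0.0573] j6 -0.03 w 0.615 F [-0.4 -0.2 -2.6]
shift [-0.0003 -0.0028  0.0163] turn [ 0.002 -0.001  0.   ] rows>=0.3
```

{"method": "jog_arm", "body": {"series": [{"fingers": 0.04,"x": 0,"y": -0.0025,"z": 0.005,"wx": 0.001,"wy": 0,"wz": 0},{"fingers": 0.04,"x": 0,"y": -0.0025,"z": 0.01,"wx": 0.001,"wy": 0,"wz": 0},{"fingers": 0.04,"x": 0,"y": -0.0025,"z": 0.0145,"wx": 0.001,"wy": 0,"wz": 0},{"fingers": 0.04,"x": 0,"y": -0.0025,"z": 0.0145,"wx": 0.001,"wy": 0,"wz": 0},{"fingers": 0.04,"x": 0,"y": -0.0025,"z": 0.0145,"wx": 0.001,"wy": 0,"wz": 0}]}}

```text
t: 21.35
tcp_pos: [0.6316, -0.0317, 0.0425]
tool_rot: [[0.102, 0.995, 0.001], [0.995, -0.102, 0.001], [0.001, 0.001, -1.0]]
force: [-0.4, 0.0, -1.6]
gripper_width: 0.616
```

```bash
python3 plan.py .6315 -.032 .041 -5.85;python3 - <<'E'
from h import *
cv2.imwrite("pics/s4.png",cv2.resize(snapshot("scene")[200:340,230:430],None,fx=4,fy=4,interpolation=2))
E
```

```text
t 21.35 tcp [ 0.6316 -0.0317  0.0425] j6 -0.03 w 0.616 F [-0.4  0.  -1.6]
shift [-0.0003 -0.0001  0.0015] turn [ 0.001 -0.001  0.   ] rows>=0.0
```

View pics/s4.png

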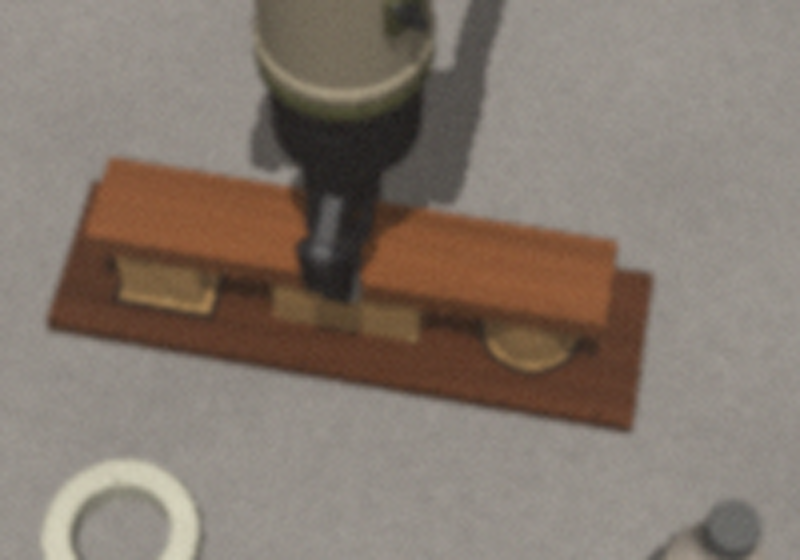

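{"method": "jog_arm", "body": {"series": [{"fingers": 0.04,"x": 0,"y": 0,"z": 0.0035,"wx": 0,"wy": 0,"wz": 0},{"fingers": 0.04,"x": 0,"y": 0,"z": 0.0035,"wx": 0,"wy": 0,"wz": 0},{"fingers": 0.04,"x": 0,"y": 0,"z": 0.0035,"wx": 0,"wy": 0,"wz": 0}]}}

```text
t: 21.7
tcp_pos: [0.6323, -0.0318, 0.0397]
tool_rot: [[0.102, 0.995, 0.002], [0.995, -0.102, 0.0], [0.001, 0.002, -1.0]]
force: [0.9, -0.2, -1.0]
gripper_width: 0.616
```

The force shows the weight coming off onto the blocks, so I'll release and rise.

{"method": "jog_arm", "body": {"series": [{"fingers": 0.065,"x": 0,"y": 0,"z": 0.0005,"wx": 0,"wy": 0,"wz": 0},{"fingers": 0.075,"x": 0,"y": 0,"z": 0,"wx": 0,"wy": 0,"wz": 0},{"fingers": 0.08,"x": 0,"y": 0,"z": 0,"wx": 0,"wy": 0,"wz": 0},{"fingers": 0.08,"x": 0,"y": 0,"z": 0,"wx": 0,"wy": 0,"wz": 0},{"fingers": 0.08,"x": 0,"y": 0,"z": -0.02,"wx": 0,"wy": 0,"wz": 0},{"fingers": 0.08,"x": 0,"y": 0,"z": -0.06,"wx": 0,"wy": 0,"wz": 0},{"fingers": 0.08,"x": 0,"y": 0,"z": -0.11,"wx": 0,"wy": 0,"wz": 0},{"fingers": 0.08,"x": 0,"y": 0,"z": -0.15,"wx": 0,"wy": 0,"wz": 0}]}}

```text
t: 22.5
tcp_pos: [0.6322, -0.0319, 0.1924]
tool_rot: [[0.102, 0.995, 0.004], [0.995, -0.102, 0.0], [0.001, 0.004, -1.0]]
force: [0.0, -0.9, 1.2]
gripper_width: 0.933
```

```bash
python3 plan.py .5417 -.3601 .17 -5;python3 - <<'E'
from h import *
cv2.imwrite("pics/w16.png",snapshot("wrist"))
cv2.imwrite("pics/s5.png",cv2.resize(snapshot("scene")[200:340,230:430],None,fx=4,fy=4,interpolation=2))
E
```

```text
t 22.50 tcp [ 0.6322 -0.0319  0.1924] j6 -0.03 w 0.933 F [ 0.  -0.9  1.2]
shift [-0.3357 -0.0567  0.022 ] turn [ 0.004 -0.001 -0.015] rows>=6.8
```

View pics/w16.png

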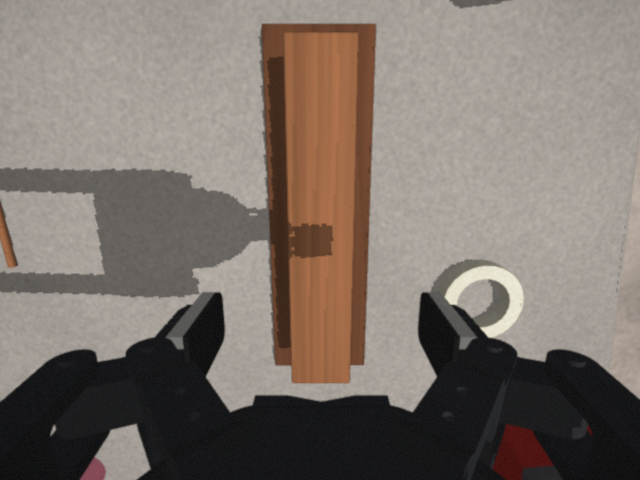

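View pics/s5.png

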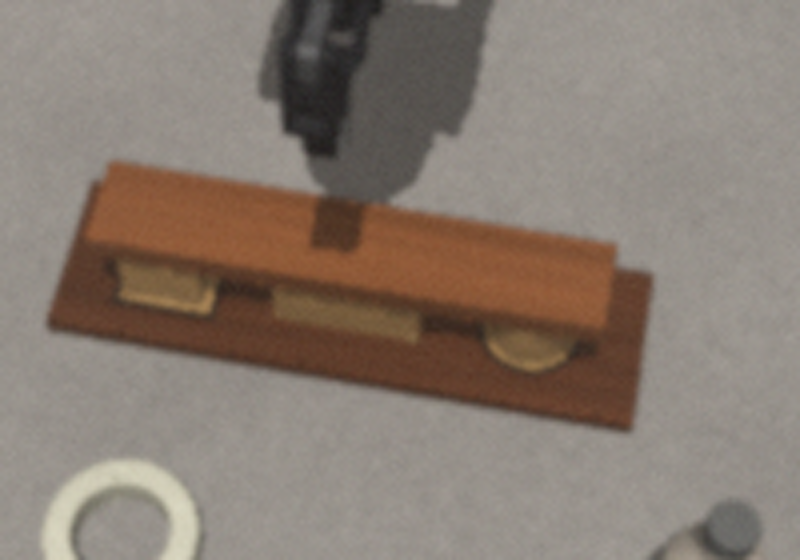

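Run:
```python
from h import *
ci=camera_info("wrist")
for p,q,z in[((321.5,33),(321,382),.077),((319.5,24),(320,365),.012)]:
    a=ray(ci,p,z);b=ray(ci,q,z);print((a+b)/2,np.linalg.norm(a-b),np.degrees(np.arctan2(a[1]-b[1],a[0]-b[0])))
```

```text
[ 0.6371716  -0.03452463  0.077     ] 0.2922100993724072 84.12658419716547
[ 0.63670889 -0.03532216  0.012     ] 0.34373838395658496 84.2277799363252
```

Batten and board centres agree to about 1 mm and 0.1° in the same view. Next is the steel weight, the dark one with the bright handle.

{"method": "jog_arm", "body": {"series": [{"fingers": 0.065,"x": -0.334,"y": -0.055,"z": 0.01,"wx": 0.004,"wy": 0,"wz": -0.015},{"fingers": 0.065,"x": -0.334,"y": -0.055,"z": 0.01,"wx": 0.004,"wy": 0,"wz": -0.015},{"fingers": 0.065,"x": -0.334,"y": -0.055,"z": 0.01,"wx": 0.004,"wy": 0,"wz": -0.015},{"fingers": 0.065,"x": -0.334,"y": -0.055,"z": 0.01,"wx": 0.004,"wy": 0,"wz": -0.015},{"fingers": 0.065,"x": -0.334,"y": -0.055,"z": 0.01,"wx": 0.004,"wy": 0,"wz": -0.015},{"fingers": 0.065,"x": -0.334,"y": -0.055,"z": 0.02,"wx": 0.004,"wy": 0,"wz": -0.015},{"fingers": 0.065,"x": -0.334,"y": -0.055,"z": 0.06,"wx": 0.004,"wy": 0,"wz": -0.015},{"fingers": 0.065,"x": -0.334,"y": -0.055,"z": 0.06,"wx": 0.004,"wy": 0,"wz": -0.015}]}}

```text
t: 23.4
tcp_pos: [0.5445, -0.3617, 0.1323]
tool_rot: [[0.091, 0.996, 0.006], [0.996, -0.091, 0.002], [0.002, 0.006, -1.0]]
force: [0.0, 1.1, -1.9]
gripper_width: 0.759
```

```bash
python3 plan.py .5437 -.3585 .13 -5
```

```text
t 23.40 tcp [ 0.5445 -0.3617  0.1323] j6 -0.58 w 0.759 F [ 0.   1.1 -1.9]
shift [ 0.0031 -0.0011  0.0024] turn [ 0.006 -0.002 -0.004] rows>=0.1
```

{"method": "jog_arm", "body": {"series": [{"fingers": 0.065,"x": 0.003,"y": -0.001,"z": 0.02,"wx": 0.006,"wy": 0,"wz": 0},{"fingers": 0.065,"x": 0.003,"y": -0.001,"z": 0.02,"wx": 0.006,"wy": 0,"wz": 0},{"fingers": 0.065,"x": 0.003,"y": -0.001,"z": 0.02,"wx": 0.006,"wy": 0,"wz": 0}]}}

```text
t: 23.7
tcp_pos: [0.5438, -0.3576, 0.1121]
tool_rot: [[0.09, 0.996, -0.001], [0.996, -0.09, 0.004], [0.003, -0.001, -1.0]]
force: [-0.6, 0.4, 0.6]
gripper_width: 0.757
```

```bash
python3 plan.py .5437 -.3585 .025 -5
python3 - <<'E'
from h import *
ci=camera_info("wrist");im=snapshot("wrist");cv2.imwrite("pics/w17.png",im)
for z in(.064,.026): print(proj(ci,(.5437,-.3585,z)))
E
```

```text
t 23.70 tcp [ 0.5438 -0.3576  0.1121] j6 -0.57 w 0.757 F [-0.6  0.4  0.6]
shift [-0.0012  0.0001  0.0871] turn [-0.001 -0.003 -0.003] rows>=1.7
(np.float64(322.36815215371894), np.float64(256.4670723408518))
(np.float64(322.225543152632), np.float64(240.7750620662082))
```

View pics/w17.png

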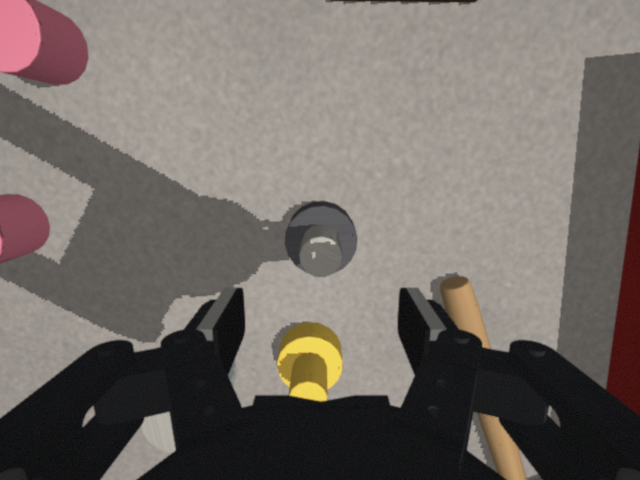

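The handle top is at (321,257) where I predicted (322,256). The yellow decoy behind it clears the fingers. Going down.

{"method": "jog_arm", "body": {"series": [{"fingers": 0.06,"x": -0.001,"y": 0,"z": 0.04,"wx": 0,"wy": -0.003,"wz": 0},{"fingers": 0.06,"x": -0.001,"y": 0,"z": 0.07,"wx": 0,"wy": -0.003,"wz": 0},{"fingers": 0.06,"x": -0.001,"y": 0,"z": 0.085,"wx": 0,"wy": -0.003,"wz": 0},{"fingers": 0.06,"x": -0.001,"y": 0,"z": 0.085,"wx": 0,"wy": -0.003,"wz": 0},{"fingers": 0.06,"x": -0.001,"y": 0,"z": 0.085,"wx": 0,"wy": -0.003,"wz": 0}]}}

```text
t: 24.25
tcp_pos: [0.5457, -0.3592, 0.0302]
tool_rot: [[0.09, 0.996, 0.002], [0.996, -0.09, -0.002], [-0.002, 0.002, -1.0]]
force: [0.4, 0.4, 0.6]
gripper_width: 0.699
```

```bash
python3 plan.py .5437 -.3585 .025 -5
python3 - <<'E'
from h import *
cv2.imwrite("pics/w18.png",cv2.resize(snapshot("wrist")[200:430,160:480],None,fx=2.4,fy=2.4,interpolation=2))
E
```

```text
t 24.25 tcp [ 0.5457 -0.3592  0.0302] j6 -0.57 w 0.699 F [0.4 0.4 0.6]
shift [ 0.0006 -0.0021  0.0052] turn [ 0.002  0.002 -0.002] rows>=0.1
```

View pics/w18.png

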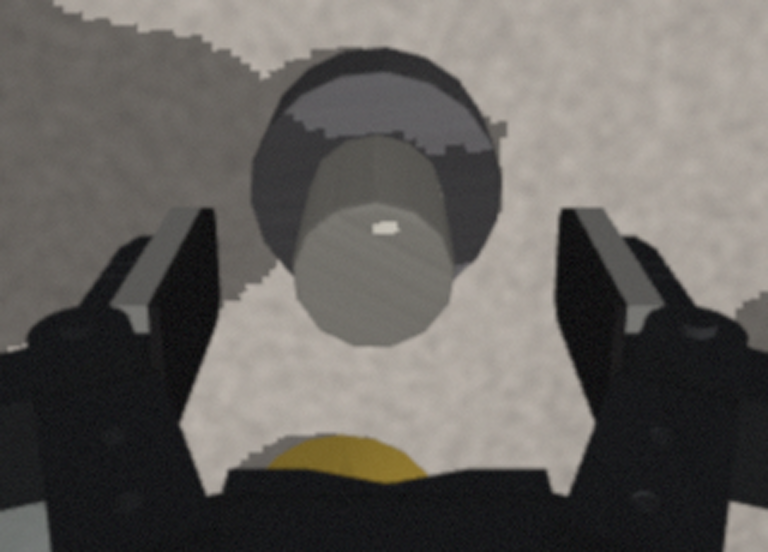

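Run:
```python
from h import *
ci=camera_info("wrist");s=state();X=ray(ci,(315.8,314.6),.064);print(X,np.array(s["tool_rot"]).T@(X-s["tcp_pos"]))
```

```text
[ 0.5430978  -0.35910951  0.064     ] [ 0.00024739 -0.00296702 -0.03306727]
```

Centred in x, with a 3 mm jaw offset to take out. Down 4 mm more, then grip.

{"method": "jog_arm", "body": {"series": [{"fingers": 0.06,"x": 0,"y": -0.003,"z": 0.004,"wx": 0.002,"wy": 0.002,"wz": 0},{"fingers": 0.06,"x": 0,"y": -0.003,"z": 0.004,"wx": 0.002,"wy": 0.002,"wz": 0},{"fingers": 0.015,"x": 0,"y": -0.003,"z": 0.004,"wx": 0.002,"wy": 0.002,"wz": 0},{"fingers": 0.015,"x": 0,"y": -0.003,"z": 0.004,"wx": 0.002,"wy": 0.002,"wz": 0},{"fingers": 0.015,"x": 0,"y": -0.003,"z": 0.004,"wx": 0.002,"wy": 0.002,"wz": 0},{"fingers": 0.015,"x": 0,"y": -0.003,"z": 0.004,"wx": 0.002,"wy": 0.002,"wz": 0},{"fingers": 0.015,"x": 0,"y": -0.003,"z": 0.004,"wx": 0.002,"wy": 0.002,"wz": 0}], "squeeze": 80}}

```text
t: 25.0
tcp_pos: [0.5435, -0.3598, 0.0277]
tool_rot: [[0.09, 0.996, 0.002], [0.996, -0.09, -0.001], [-0.001, 0.002, -1.0]]
force: [-0.8, 0.5, 5.7]
gripper_width: 0.295
```

{"method": "jog_arm", "body": {"series": [{"fingers": 0.015,"x": 0,"y": 0,"z": -0.03,"wx": 0,"wy": 0,"wz": 0},{"fingers": 0.015,"x": 0,"y": 0,"z": -0.07,"wx": 0,"wy": 0,"wz": 0},{"fingers": 0.015,"x": 0,"y": 0,"z": -0.12,"wx": 0,"wy": 0,"wz": 0},{"fingers": 0.015,"x": 0,"y": 0,"z": -0.15,"wx": 0,"wy": 0,"wz": 0},{"fingers": 0.015,"x": 0,"y": 0,"z": -0.15,"wx": 0,"wy": 0,"wz": 0}], "squeeze": 80}}

```text
t: 25.5
tcp_pos: [0.5455, -0.3613, 0.1833]
tool_rot: [[0.09, 0.996, 0.009], [0.996, -0.09, -0.007], [-0.006, 0.009, -1.0]]
force: [1.3, -1.1, -6.2]
gripper_width: 0.292
```

```bash
python3 plan.py .6313 -.0317 .175 -5.85
python3 - <<'E'
from h import *
cv2.imwrite("pics/w19.png",cv2.resize(snapshot("wrist")[200:430,160:480],None,fx=2.4,fy=2.4,interpolation=2))
E
```

```text
t 25.50 tcp [ 0.5455 -0.3613  0.1833] j6 -0.57 w 0.292 F [ 1.3 -1.1 -6.2]
shift [0.336  0.0558 0.0068] turn [0.01  0.006 0.012] rows>=6.8
```

View pics/w19.png

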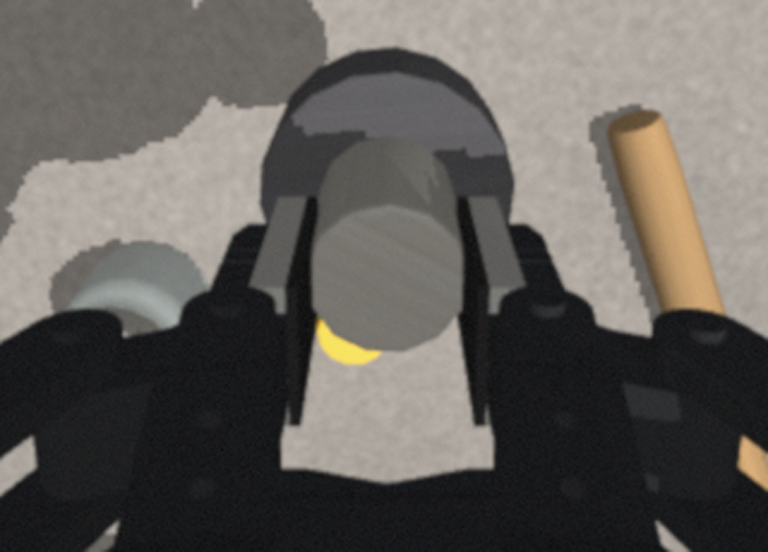

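The weight is held upright (about 6 N). Carrying it to the board.

{"method": "jog_arm", "body": {"series": [{"fingers": 0.015,"x": 0.04,"y": 0.006,"z": 0,"wx": 0.01,"wy": 0.006,"wz": 0.012},{"fingers": 0.015,"x": 0.08,"y": 0.013,"z": 0,"wx": 0.01,"wy": 0.006,"wz": 0.012},{"fingers": 0.015,"x": 0.125,"y": 0.02,"z": 0,"wx": 0.01,"wy": 0.006,"wz": 0.012},{"fingers": 0.015,"x": 0.17,"y": 0.028,"z": 0,"wx": 0.01,"wy": 0.006,"wz": 0.012},{"fingers": 0.015,"x": 0.215,"y": 0.036,"z": 0,"wx": 0.01,"wy": 0.006,"wz": 0.012},{"fingers": 0.015,"x": 0.26,"y": 0.043,"z": 0,"wx": 0.01,"wy": 0.006,"wz": 0.012},{"fingers": 0.015,"x": 0.3,"y": 0.05,"z": 0,"wx": 0.01,"wy": 0.006,"wz": 0.012},{"fingers": 0.015,"x": 0.33,"y": 0.055,"z": 0,"wx": 0.01,"wy": 0.006,"wz": 0.012}]}}

```text
t: 26.35
tcp_pos: [0.6264, -0.0333, 0.1734]
tool_rot: [[0.1, 0.995, -0.011], [0.995, -0.1, 0.005], [0.004, -0.012, -1.0]]
force: [1.8, -0.2, -5.6]
gripper_width: 0.291
```

```bash
python3 plan.py .6313 -.0317 .13 -5.85
```

```text
t 26.35 tcp [ 0.6264 -0.0333  0.1734] j6 -0.04 w 0.291 F [ 1.8 -0.2 -5.6]
shift [0.0019 0.0053 0.0434] turn [-0.012 -0.004  0.002] rows>=0.9
```

{"method": "jog_arm", "body": {"series": [{"fingers": 0.015,"x": 0.002,"y": 0.004,"z": 0.01,"wx": -0.01,"wy": -0.004,"wz": 0.002},{"fingers": 0.015,"x": 0.002,"y": 0.004,"z": 0.03,"wx": -0.01,"wy": -0.004,"wz": 0.002},{"fingers": 0.015,"x": 0.002,"y": 0.004,"z": 0.045,"wx": -0.01,"wy": -0.004,"wz": 0.002},{"fingers": 0.015,"x": 0.002,"y": 0.004,"z": 0.045,"wx": -0.01,"wy": -0.004,"wz": 0.002},{"fingers": 0.015,"x": 0.002,"y": 0.004,"z": 0.045,"wx": -0.01,"wy": -0.004,"wz": 0.002}]}}

```text
t: 26.85
tcp_pos: [0.6288, -0.032, 0.1266]
tool_rot: [[0.103, 0.995, -0.005], [0.995, -0.103, 0.0], [-0.0, -0.005, -1.0]]
force: [0.6, -0.2, -5.9]
gripper_width: 0.289
```

```bash
python3 plan.py .6313 -.0317 .107 -5.85
python3 - <<'E'
from h import *
cv2.imwrite("pics/s6.png",cv2.resize(snapshot("scene")[180:320,230:430],None,fx=4,fy=4,interpolation=2))
cv2.imwrite("pics/w20.png",snapshot("wrist"))
E
```

```text
t 26.85 tcp [ 0.6288 -0.032   0.1266] j6 -0.03 w 0.289 F [ 0.6 -0.2 -5.9]
shift [0.0006 0.0026 0.0195] turn [-0.005  0.    -0.001] rows>=0.4
```

View pics/s6.png

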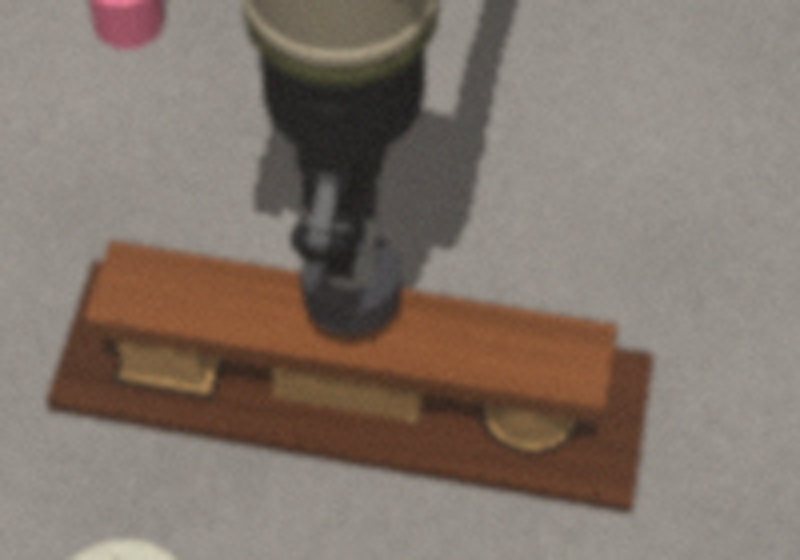

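View pics/w20.png

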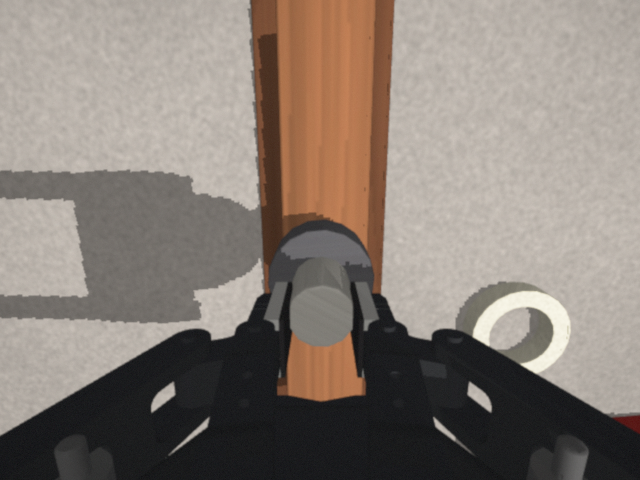

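{"method": "jog_arm", "body": {"series": [{"fingers": 0.015,"x": 0,"y": 0.002,"z": 0.006,"wx": -0.004,"wy": 0,"wz": 0},{"fingers": 0.015,"x": 0,"y": 0.002,"z": 0.012,"wx": -0.004,"wy": 0,"wz": 0},{"fingers": 0.015,"x": 0,"y": 0.002,"z": 0.017,"wx": -0.004,"wy": 0,"wz": 0},{"fingers": 0.015,"x": 0,"y": 0.002,"z": 0.017,"wx": -0.004,"wy": 0,"wz": 0},{"fingers": 0.015,"x": 0,"y": 0.002,"z": 0.017,"wx": -0.004,"wy": 0,"wz": 0}]}}

```text
t: 27.45
tcp_pos: [0.6322, -0.0323, 0.1117]
tool_rot: [[0.103, 0.995, 0.002], [0.995, -0.103, -0.001], [-0.0, 0.003, -1.0]]
force: [0.5, 0.5, -6.4]
gripper_width: 0.291
```

```bash
python3 plan.py .6313 -.0317 .105 -5.85
```

```text
t 27.45 tcp [ 0.6322 -0.0323  0.1117] j6 -0.03 w 0.291 F [ 0.5  0.5 -6.4]
shift [ 0.0005 -0.001   0.0067] turn [ 0.003  0.    -0.001] rows>=0.1
```

{"method": "jog_arm", "body": {"series": [{"fingers": 0.015,"x": 0.0005,"y": -0.001,"z": 0.003,"wx": 0.002,"wy": 0,"wz": 0},{"fingers": 0.015,"x": 0.0005,"y": -0.001,"z": 0.006,"wx": 0.002,"wy": 0,"wz": 0},{"fingers": 0.015,"x": 0.0005,"y": -0.001,"z": 0.0065,"wx": 0.002,"wy": 0,"wz": 0},{"fingers": 0.015,"x": 0.0005,"y": -0.001,"z": 0.0065,"wx": 0.002,"wy": 0,"wz": 0}]}}

```text
t: 27.85
tcp_pos: [0.6312, -0.0316, 0.1051]
tool_rot: [[0.103, 0.995, 0.0], [0.995, -0.103, -0.0], [-0.0, 0.0, -1.0]]
force: [-0.8, 0.4, -7.2]
gripper_width: 0.291
```

{"method": "jog_arm", "body": {"series": [{"fingers": 0.015,"x": 0,"y": 0,"z": 0.001,"wx": 0,"wy": 0,"wz": 0},{"fingers": 0.015,"x": 0,"y": 0,"z": 0.0015,"wx": 0,"wy": 0,"wz": 0},{"fingers": 0.015,"x": 0,"y": 0,"z": 0.0015,"wx": 0,"wy": 0,"wz": 0}]}}

```text
t: 28.15
tcp_pos: [0.6316, -0.0317, 0.1048]
tool_rot: [[0.103, 0.995, 0.001], [0.995, -0.103, -0.001], [-0.0, 0.001, -1.0]]
force: [-3.9, 0.1, 5.7]
gripper_width: 0.291
```

Contact: the weight is resting on the batten. I'll ease the press a little, open and rise.

{"method": "jog_arm", "body": {"series": [{"fingers": 0.015,"x": 0,"y": 0,"z": 0,"wx": 0,"wy": 0,"wz": 0},{"fingers": 0.035,"x": 0,"y": 0,"z": 0,"wx": 0,"wy": 0,"wz": 0},{"fingers": 0.06,"x": 0,"y": 0,"z": 0,"wx": 0,"wy": 0,"wz": 0},{"fingers": 0.06,"x": 0,"y": 0,"z": 0,"wx": 0,"wy": 0,"wz": 0},{"fingers": 0.06,"x": 0,"y": 0,"z": -0.02,"wx": 0,"wy": 0,"wz": 0},{"fingers": 0.06,"x": 0,"y": 0,"z": -0.06,"wx": 0,"wy": 0,"wz": 0},{"fingers": 0.06,"x": 0,"y": 0,"z": -0.1,"wx": 0,"wy": 0,"wz": 0},{"fingers": 0.06,"x": 0,"y": 0,"z": -0.13,"wx": 0,"wy": 0,"wz": 0}]}}

```text
t: 28.95
tcp_pos: [0.6323, -0.0317, 0.2382]
tool_rot: [[0.103, 0.995, 0.005], [0.995, -0.103, -0.001], [-0.0, 0.005, -1.0]]
force: [1.3, -0.3, 1.2]
gripper_width: 0.707
```

```bash
python3 plan.py .45 -.03 .25 -5.85
python3 - <<'E'
from h import *
cv2.imwrite("pics/w21.png",snapshot("wrist"))
E
```

```text
t 28.95 tcp [ 0.6323 -0.0317  0.2382] j6 -0.03 w 0.707 F [ 1.3 -0.3  1.2]
shift [-0.017  -0.1815 -0.0127] turn [ 0.005  0.    -0.001] rows>=3.7
```

View pics/w21.png

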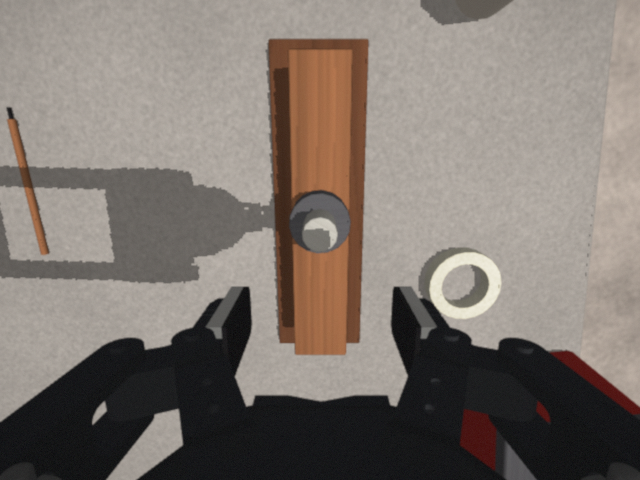

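The weight stands upright in the middle of the batten (handle at 320,235), and the batten is centred on the board. I'll back the arm away and check from above.

{"method": "jog_arm", "body": {"series": [{"fingers": 0.06,"x": -0.017,"y": -0.05,"z": -0.013,"wx": 0,"wy": 0,"wz": 0},{"fingers": 0.06,"x": -0.017,"y": -0.1,"z": -0.013,"wx": 0,"wy": 0,"wz": 0},{"fingers": 0.06,"x": -0.017,"y": -0.15,"z": -0.013,"wx": 0,"wy": 0,"wz": 0},{"fingers": 0.06,"x": -0.017,"y": -0.18,"z": -0.013,"wx": 0,"wy": 0,"wz": 0},{"fingers": 0.06,"x": -0.017,"y": -0.18,"z": -0.013,"wx": 0,"wy": 0,"wz": 0},{"fingers": 0.06,"x": -0.017,"y": -0.18,"z": -0.013,"wx": 0,"wy": 0,"wz": 0}]}}

```text
t: 29.6
tcp_pos: [0.4537, -0.0304, 0.2557]
tool_rot: [[0.103, 0.995, 0.015], [0.995, -0.103, -0.002], [-0.001, 0.015, -1.0]]
force: [-0.1, 0.3, 0.7]
gripper_width: 0.704
```

Run:
```python
from h import *
im=snapshot("top");ci=camera_info("top");cv2.imwrite("pics/t3.png",im);cv2.imwrite("pics/t3c.png",cv2.resize(im[160:260,220:420],None,fx=4,fy=4,interpolation=2))
cv2.imwrite("pics/s7.png",snapshot("scene"));print(state()["t"])
print("handle-top expected over oblong",proj(ci,(.6298,-.0331,.141)))
```

```text
29.7
handle-top expected over oblong (np.float64(319.7276785661688), np.float64(196.14746343831436))
```

View pics/t3c.png

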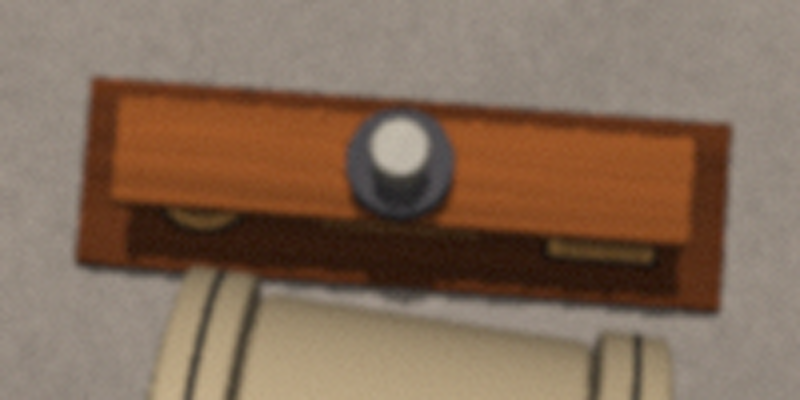

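View pics/s7.png

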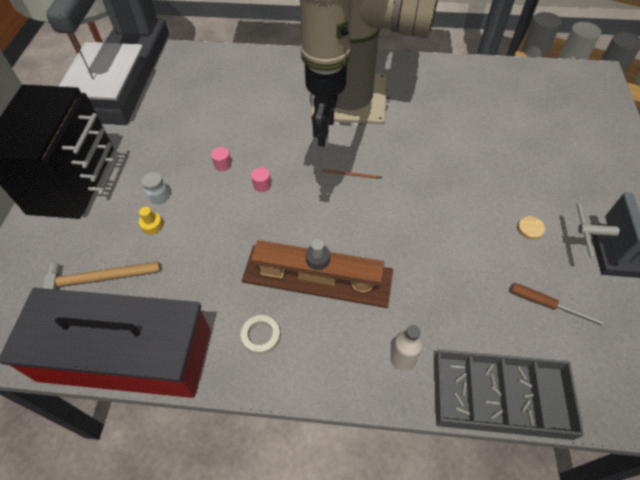

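In the top view the handle top is at (320,196.5), where a weight exactly above the oblong block would show at (319.7,196.1). The batten is flat, and the jar and bottle haven't moved. Handing in.

Run:
```python
from station import *
print(finish_job());
```

```text
the job is handed in; nothing more can be done
None
```

The glue-up is set and the job was handed in at about 29.7 s of the 118 s allowed. The hand-in reports no verdict. I placed the square, oblong and round blocks, then the batten, then the steel weight, in that order.

**Last checks (camera estimates):**
- **Blocks:** the top view before the batten went on put the round and oblong blocks about 1 mm from their places. The square block measured about 2 mm off, less cleanly because it blends into its patch.
- **Batten:** its centre was within about 1 mm of the board's and it was turned about 0.1° from it.
- **Weight:** it stands upright, and its handle was within about 1 mm of the spot directly above the oblong block.
- **Bystanders:** the glue bottle and screw jar look unmoved in the last scene picture.

**What failed or disagreed:**
- The first move call was refused because I had left some values out; nothing moved.
- The first try at gripping the batten closed above it. The fingertips stand about 20 mm behind the TCP when partly open, so I went lower and gripped again.
- The wrist and top cameras differed by a steady 2–3 mm. I used the wrist values for placing.

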